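Knock a spent filter cartridge out of its bowl

TASK

Pick up the white water-filter bowl from the draining mat, turn it mouth-down low over the steel tray and knock its rim on the tray until the stuck old cartridge drops out into the tray, without the gripper touching the cartridge. Then stand the empty bowl mouth-down on the draining mat and let go. Leave the new cartridge, the rinse bottle and the spanner where they are.

Things in the scene. Friction and masses are not known exactly. Their poses are not given: they have to be found in the camera images.
- bowl: White plastic filter bowl, 140 mm long plus a 6 mm drain plug, 0.24 kg. It starts lying on its side on the mat. Origin: middle of its length, on the outside, 32 mm off its axis (underside as it lies, z up). x points along its axis, out of the mouth. Flat mouth rim: outer radius 32, inner 24 mm (the bore).
- bowl_grip (a point): Point on the bowl's axis amid its octagonal grip section, which is 50 mm long and 64 mm across flats (flats square to the bowl's y and z) and ends at the closed end, 25 mm from this point. From here the mouth is 115 mm along +x. Axes as the bowl's. Grasped with fingers tilted 45 degrees, pointing towards the mouth, it can be turned fully mouth-down.
- bowl_mouth (a point): Centre of the bowl's mouth, on its axis, in the plane of the rim. Axes as the bowl's: x points out of the mouth.
- old_cartridge: The stuck old cartridge in the bowl: white pleated cylinder, 45 mm diameter, 112 mm long with its 26 mm spigot, about 0.16 kg. Axes as the bowl's at the start. The spigot sits in a sealed seat at the bowl's closed end: it holds upside down; each brisk knock of the rim (0.1 to 0.4 m/s) shifts it 1 to 6 mm, free after about 8 mm: some 2 to 8 knocks, not the same each time.
- old_cartridge_center (a point): Point on the old cartridge's axis, near mid-length. At the start it lies 70 mm inside the mouth; the cartridge's front face is 15 mm inside the mouth. It is fully out when it is 57 mm outside the mouth.
- tray: Fixed stainless tray, 300 mm (its x) by 210 mm (its y) outside, 45 mm high, walls and floor 3 mm, with a flat rim turned 12 mm outwards all round, its top at 45 mm. Origin: centre of the underside, on the counter. Mat and tray may swap sides.
- tray_in (a point): Centre of the tray's inner floor, 3 mm above the counter. Axes as the tray's.
- mat_top (a point): Centre of the top of the fixed grey draining mat, 250 mm (its x) by 220 mm (its y), 6 mm thick; z up.
- new_cartridge: New cartridge like the old one, standing on the counter spigot up, 45 mm diameter, 112 mm high. Origin: centre of the underside. Leave it.
- rinse_bottle: White bottle, 70 mm diameter, 190 mm high, standing. Origin: centre of the underside. Leave it.
- bowl_spanner: Black hook spanner lying flat, 200 mm long, 14 mm thick. Origin: centre of its hook's 89 mm ring; handle along -x. Leave it.
Not all that is in view belongs to the job. What is shaped like the bowl but green, orange or purple is not meant.

How it is judged:
On the way, in this order (a step that is already met when the one before it is completed fails the run):
1. the bowl, mouth-down over the tray (within 30 degrees), is knocked on the tray (angle between bowl's own x axis and vertical above 2.6 rad and contact force between bowl and tray above 3 N and x of bowl_mouth in the frame of tray_in between -0.16 and 0.16 m and y of bowl_mouth in the frame of tray_in between -0.115 and 0.115 m).
2. the old cartridge is clear of the bowl and in the tray (distance between old_cartridge_center and bowl_grip above 0.165 m and x of old_cartridge_center in the frame of tray_in between -0.14 and 0.14 m and y of old_cartridge_center in the frame of tray_in between -0.095 and 0.095 m and height (world z) of old_cartridge_center below 0.08 m), for 0.1 s.
At the end, for the whole second after the job is handed in: The old cartridge lies or stands at rest inside the tray; the bowl stands at rest mouth-down (within 0.1 rad), its rim flat on the mat (4 mm), mouth centre within 100 mm (mat's x) and 85 mm (mat's y) of the mat's centre, released (x of old_cartridge_center in the frame of tray_in between -0.14 and 0.14 m and y of old_cartridge_center in the frame of tray_in between -0.095 and 0.095 m and height (world z) of old_cartridge_center below 0.08 m and linear speed of each of old_cartridge, bowl below 0.02 m/s and angle between bowl's own x axis and vertical above 3.04 rad and z of bowl_mouth in the frame of mat_top between -0.004 and 0.004 m and x of bowl_mouth in the frame of mat_top between -0.1 and 0.1 m and y of bowl_mouth in the frame of mat_top between -0.085 and 0.085 m and contact force between the fingers and bowl below 0.1 N); the robot touches nothing.
It fails at once if the gripper touches the old cartridge (contact force between the fingers and old_cartridge above 1 N).
It fails at once if the old cartridge is let fall from high up (it leaves its seat with the mouth more than about 75 mm above the tray's rim) (distance between old_cartridge_center and bowl_grip above 0.075 m and height (world z) of old_cartridge_center above 0.16 m).
It fails at once if the new cartridge, the bottle or the spanner is moved by more than 20 mm (distance of any of new_cartridge, rinse_bottle, bowl_spanner from where it was at the start of the episode above 0.02 m).
It also fails if it takes over 45 s, if anything falls off the work surface, if the arm or the gripper's body presses on something with over 40 N, if the wrist force passes 120 N, or if a joint passes its speed limit or range.

ROBOT

A 6-joint arm with a two-finger parallel gripper is mounted at the origin on the work surface. World frame = base frame: x ahead of the robot, y to its left, z up, the work surface at z = 0. Lengths are in m, angles in rad, forces in N, time in s.
With the tool pointing down it reaches from about 0.25 to 0.725 m from the base axis. Payload 4 kg.
Tool frame: the origin (TCP) lies midway between the tips of the shut fingers; the grasp point (between the pads) lies 19 mm behind it; z points along the fingers, y is the direction in which the jaws open and shut (so a half turn about z gives the same grasp; the last joint's range is limited). The gripper opens to 85 mm and grips with 20 to 120 N. Pads are 22 mm wide; open, the fingers measure 114 mm over their backs; the gripper's body (76 mm by 85 mm) begins 54 mm behind the grasp point. The pads swing forward as they close: fully open they stand 13 mm farther back than shut.
Start: joints at [-1.135, 0.241, 0.005, 1.335, 0, 1.571], TCP at [0.211, -0.453, 0.21] pointing down, gripper open.
Joint ranges: [-2.72, 2.72], [-1.05, 1.87], [-1.09, 1.28], [-1.99, 2.15], [-1.42, 1.44], [-3.14, 3.14]. Speed limits (rad/s): [2.79, 2.79, 3.14, 3.14, 3.14, 3.14].

INTERFACE

Orientations are given as a unit quaternion [x, y, z, w].
In Python, from workcell import monitor, cams, order gives the robot as it stands.
- The arm moves only by the tool send_rows, never from a script. Its argument "moves" is a list of rows, each a list of 4 numbers: the shift along the tool's x, y, z as a fraction of full scale, then the turn about the tool's z as a fraction of full scale. A call has 1 to 20 rows; each row shifts and turns the commanded pose from where the row before left it, along the tool's axes as they then stand; what a row does not reach is not made up. Full scale, the value 1, is 100 cm for a shift and 0.1 rad for a turn. A row lasts 1/10 s, in which the tool goes at most 50 mm and 8.59 degrees, less where a joint would pass 70% of its speed; a pose out of reach is approached as far as the arm can. A call with a number of a shift or a turn outside -1 to 1 is refused whole. A call with a gripper value outside its range is refused whole. "claw" is the gripper's target within -1 to 1 (fully open at 1, half-way at 0, shut at -1), set as the call begins (left out, the last holds). The fingers move at their own pace and stop on an object; the grip force is fixed at half the most. Time passes only in rows, so rows that do not move let the fingers close. It gives the time, the measured TCP pose, the force and the opening at its end, in the units of the state.
- monitor.get_obs(): the state, without advancing time (a new reading comes with each control period).
- cams.camera(name): name is "side" or "top" or "wrist"; returns (picture, depth): 400x640x3 uint8, blue, green, red; 400x640 float32, m along the optical axis (not along the pixel's ray), 0 where there is no reading.
- cams.camera_info(name): a dict with "intrinsics" (3x3 intrinsics, pixels), "T" (4x4, takes a point from camera to world coordinates); the wrist camera has in their place "mount" (4x4, takes a point from camera to tool coordinates, whose origin is the TCP and whose axes are the flange's). Camera axes: x right, y up, looking along -z (the intrinsics and any distortion apply to the point x, -y, -z); pixel columns grow to the right and rows downward; lengths in m; the calibration is good to about 2 mm. A picture is of the moment at which its call begins: read the wrist's pose just before it. camera_info takes no time and is no camera call.
- order.job_done(): hands the job in, once; it reports no verdict.
The state is a dict: "clock": time; "joint_pos": joint angles; "joint_vel": joint speeds; "tau": joint torques, N m; "eef_pos": TCP position; "tool_rot": TCP orientation; "ft_force": force on the tool from outside, world axes, zero at the start; "ft_torque": the same for the moment, N m; "grip_width": finger opening in m.
Only numpy, scipy, OpenCV 4.12 (cv2) and the standard library are available. Lean on these libraries where they do the work, as an engineer would, in place of code of your own. Each camera call takes 0.05 s, during which the arm holds its last target.

## Working session

There is one attempt and no reset: what is moved stays moved. The work goes in short steps, Python scripts to look and compute and a tool call to move; the robot and the scene stay as the last step left them, time stands still between calls to the robot, and variables do not carry over. Pictures are saved under pics/ and viewed, and the job is handed in when it is done.

Besides the shell and the picture viewer there is one more tool, called after "Emit:" in YAML: its name, and indented under it one key for each argument. send_rows: Moves the arm, as the interface text tells. Its arguments: {"type":"object","properties":{"moves":{"type":"array","items":{"type":"array","items":{"type":"number","minimum":-1,"maximum":1}}},"claw":{"type":"number"}},"required":["moves"]}

```bash
ls; mkdir -p pics
python3 - <<'E'
from workcell import monitor,cams,order
import cv2,numpy as np
print(monitor.get_obs())
for n in ["top","side"]:
    p,d=cams.camera(n); cv2.imwrite(f"pics/{n}0.png",p); np.save(f"pics/{n}0.npy",d); np.save(f"pics/{n}0c.npy",p)
for n in ["top","side","wrist"]: print(n,cams.camera_info(n))
E
```

```text
pics
{'clock': 0.0, 'joint_pos': array([-1.13500685e+00,  2.41402316e-01,  3.74552744e-03,  1.33517728e+00,
        4.87219982e-05,  1.57079812e+00]), 'joint_vel': array([ 1.00703223e-03, -6.93839275e-04, -3.88552901e-04, -8.93553748e-05,
       -8.42288855e-04,  1.72851690e-03]), 'tau': array([-4.31129547e-04, -3.72314179e+01,  2.52409887e+01,  1.70490006e-02,
       -9.70706992e-05, -1.01385558e-05]), 'eef_pos': array([ 0.21080025, -0.4526665 ,  0.20882644]), 'tool_rot': array([ 9.76354408e-01,  2.16173612e-01, -1.96469475e-04, -1.00004324e-03]), 'ft_force': array([ 0.34332839,  0.26675761, -1.048184  ]), 'ft_torque': array([-0.03116238, -0.01159322,  0.00695804]), 'grip_width': 0.0853623965349971}
top {'intrinsics': array([[500.70195718,   0.        , 326.66778292],
       [  0.        , 500.70195718, 198.30202697],
       [  0.        ,   0.        ,   1.        ]]), 'T': array([[-0.00735216,  0.99768397, -0.06762137,  0.41024877],
       [-0.99994106, -0.00679483,  0.00846832,  0.06736304],
       [ 0.00798923,  0.06767964,  0.99767512,  1.37342403],
       [ 0.        ,  0.    
[... 287 characters left out ...]
43832191, -0.42600516,  0.79145025,  1.0664784 ],
       [-0.0170914 ,  0.88433676,  0.46653657,  0.65119615],
       [ 0.        ,  0.        ,  0.        ,  1.        ]])}
wrist {'intrinsics': array([[275.59343757,   0.        , 319.02027743],
       [  0.        , 275.59343757, 201.09124311],
       [  0.        ,   0.        ,   1.        ]]), 'mount': array([[ 4.87810131e-05,  9.50073432e-01,  3.12026396e-01,
         7.98715575e-02],
       [ 9.99999678e-01,  2.03415843e-04, -7.75706761e-04,
        -5.88689513e-04],
       [-8.00449497e-04,  3.12026334e-01, -9.50073116e-01,
        -1.64251837e-01],
       [ 0.00000000e+00,  0.00000000e+00,  0.00000000e+00,
         1.00000000e+00]])}
```

View pics/top0.png

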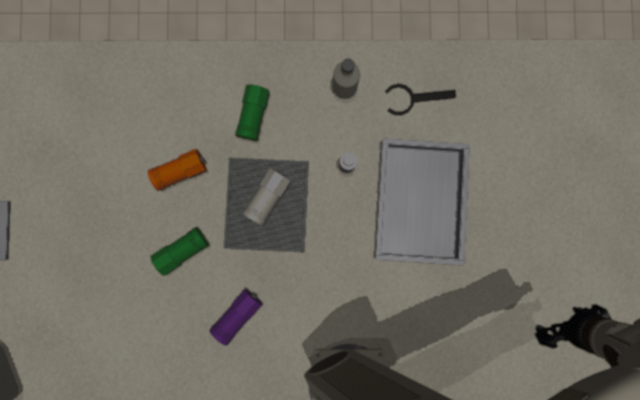

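View pics/side0.png

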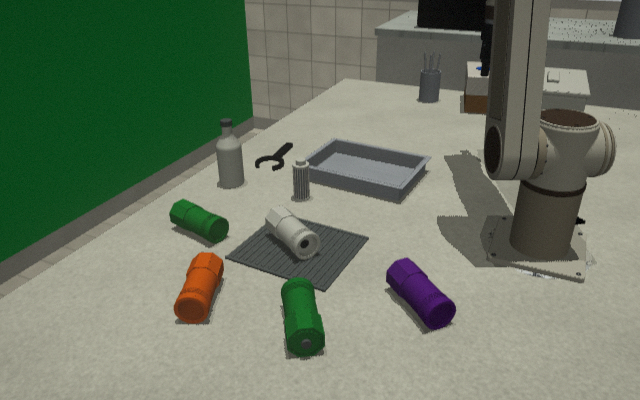

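```bash
cat > h.py <<'E'
import numpy as np,cv2
from workcell import monitor,cams,order
from scipy.spatial.transform import Rotation as R
def pts(n,d,u,v):
    ci=cams.camera_info(n);K=ci["intrinsics"];T=ci["T"]
    u=np.asarray(u,float);v=np.asarray(v,float);z=d
    p=np.stack([(u-K[0,2])/K[0,0]*z,-(v-K[1,2])/K[1,1]*z,-z],-1)
    return p@T[:3,:3].T+T[:3,3]
def cloud(n,d):
    v,u=np.mgrid[:400,:640]; return pts(n,d,u,v)
def st():
    o=monitor.get_obs();r=R.from_quat(o["tool_rot"]).as_matrix()
    print("t",round(o["clock"],2),"q",o["joint_pos"].round(3),"p",o["eef_pos"].round(4),"F",o["ft_force"].round(1),"w",round(o["grip_width"],4));print(r.round(3));return o,r
E
python3 - <<'E'
from h import *
d=np.load("pics/top0.npy");P=cloud("top",d);c=np.load("pics/top0c.npy")
def box(m,name):
    q=P[m];print(name,m.sum(),q.min(0).round(3),q.max(0).round(3),np.median(q,0).round(3))
for (u,v,n) in [(267,197,"bowl"),(256,214,"mouthend"),(277,182,"grip"),(240,235,"mat"),(420,200,"trayfloor"),(420,145,"rim"),(346,160,"newc"),(346,70,"bottle"),(100,300,"counter"),(430,97,"handle")]:
    print(n,P[v,u].round(3),d[v,u],c[v,u])
# tray: height>0.035
for nm,(u0,u1,v0,v1),(a,b) in [("tray",(370,475,132,270),(.038,.055)),("bowl",(240,295,162,230),(.02,.1)),("mat",(222,312,155,255),(.003,.012))]:
    m=np.zeros((400,640),bool);m[v0:v1,u0:u1]=True;m&=(P[...,2]>a)&(P[...,2]<b)&(d>0)
    box(m,nm);print(cv2.minAreaRect(P[m][:,:2].astype(np.float32)*1000))
E
python3 - <<'E'
import cv2
p=cv2.imread('pics/top0.png')[130:280,200:490];cv2.imwrite('pics/crop0.png',cv2.resize(p,None,fx=2.7,fy=2.7))
E
```

```text
bowl [0.503 0.212 0.066] 1.3094127 [121 128 130]
mouthend [0.459 0.241 0.064] 1.3077545 [112 118 120]
grip [0.542 0.185 0.073] 1.3052744 [129 128 130]
mat [0.404 0.292 0.007] 1.3609222 [66 69 68]
trayfloor [ 0.497 -0.2    0.005] 1.3736613 [125 123 123]
rim [ 0.641 -0.195  0.047] 1.340806 [96 94 94]
newc [0.593 0.007 0.113] 1.2701839 [129 129 131]
bottle [0.8   0.008 0.19 ] 1.2080196 [54 56 56]
counter [0.232 0.67  0.001] 1.3523576 [110 122 127]
handle [ 0.782 -0.233  0.009] 1.3884735 [30 32 33]
tray 2312 [ 0.324 -0.328  0.038] [ 0.66  -0.073  0.054] [ 0.489 -0.205  0.045]
((491.8187255859375, -199.85794067382812), (235.111572265625, 324.81365966796875), 85.83890533447266)
bowl 1264 [0.431 0.155 0.026] [0.579 0.279 0.076] [0.506 0.215 0.064]
((507.3807373046875, 216.77682495117188), (64.79718780517578, 145.50584411621094), 57.362728118896484)
mat 4877 [0.352 0.098 0.003] [0.624 0.343 0.012] [0.477 0.224 0.006]
((488.03564453125, 221.2275390625), (245.1172332763672, 271.7095642089844), 89.70236206054688)
```

Emit:
send_rows:
  moves:
    - [0,0.05,0,0]
    - [0,0.05,0,0]
    - [0,0.05,0,0]
    - [0,0.05,0,0]
    - [0,0.05,0,0]
    - [0,0.05,0,0]
    - [0,0.05,0,0]
    - [0,0.05,0,0]

```text
clock: 0.9
eef_pos: [0.3443, -0.7395, 0.1756]
tool_rot: [0.976, 0.216, 0.004, 0.02]
ft_force: [0.9, -1.3, -1.1]
grip_width: 0.0852
```

```bash
python3 -c "
from h import *
st()"
```

```text
t 0.9 q [-1.135  1.02   1.266  1.775 -0.     1.571] p [ 0.3443 -0.7395  0.1756] F [ 0.9 -1.3 -1.1] w 0.0852
[[ 0.907  0.422  0.017]
 [ 0.422 -0.906 -0.038]
 [-0.     0.041 -0.999]]
```

View pics/crop0.png

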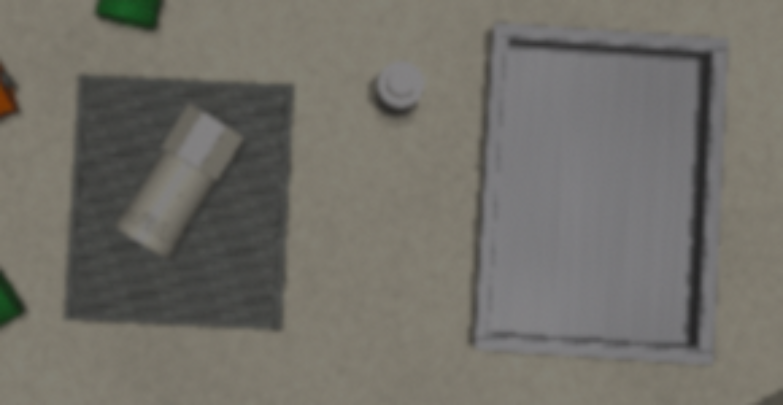

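Emit:
send_rows:
  moves:
    - [0,0.05,0,0]
    - [0,0.05,0,0]
    - [0,0.05,0,0]
    - [0,0.05,0,0]

```text
clock: 1.3
eef_pos: [0.3788, -0.8134, 0.1536]
tool_rot: [0.971, 0.215, 0.022, 0.099]
ft_force: [0.5, 1.2, -0.8]
grip_width: 0.0853
```

```bash
python3 -c "
from h import *
st()"
```

```text
t 1.3 q [-1.135  1.061  1.273  1.58   0.     1.571] p [ 0.3788 -0.8134  0.1536] F [ 0.5  1.2 -0.8] w 0.0853
[[ 0.907  0.414  0.085]
 [ 0.422 -0.888 -0.182]
 [ 0.     0.201 -0.98 ]]
```

Emit:
send_rows:
  moves:
    - [0,0,-0.05,0]
    - [0,0,-0.05,0]
    - [0,0,-0.05,0]
    - [0,0,-0.05,0]

```text
clock: 1.7
eef_pos: [0.3462, -0.7434, 0.3311]
tool_rot: [0.969, 0.215, 0.026, 0.119]
ft_force: [0.2, -0.5, 1.0]
grip_width: 0.0851
```

```bash
python3 -c "
from h import *
st()"
```

```text
t 1.7 q [-1.135  0.836  1.274  1.765  0.     1.571] p [ 0.3462 -0.7434  0.3311] F [ 0.2 -0.5  1. ] w 0.0851
[[ 0.907  0.41   0.102]
 [ 0.422 -0.88  -0.219]
 [ 0.     0.242 -0.97 ]]
```

Run:
```python
from h import *
from scipy.optimize import least_squares
D=np.array([[.4993,.2088,.2414,.0037,1.3352],[.8157,.1756,1.02,1.266,1.775],[.8973,.1536,1.061,1.273,1.58],[.8201,.3311,.836,1.274,1.765]])
def fk(p,j2,j3,j4):
    r0,z0,L1,L2,f,Lt,o=p
    a=j2-j3; b=a+j4
    return r0+L1*np.sin(j2+o)+L2*np.cos(a+f)+Lt*np.cos(b), z0+L1*np.cos(j2+o)-L2*np.sin(a+f)-Lt*np.sin(b)
def res(p):
    r,z=fk(p,*D[:,2:].T);return np.r_[(r-D[:,0])*1000,(z-D[:,1])*1000,p[0]*5,p[4]*5,p[6]*5]
s=least_squares(res,[0,.25,.35,.35,0,.2,0]);print(s.x.round(3),s.fun.round(2))
p=s.x
# tool-down inner limit
for (r,z) in [(.4,.2),(.3,.2),(.25,.2),(.2,.2),(.25,.4),(.2,.4),(.3,.5),(.2,.5),(.4,.5),(.5,.6)]:
    g=least_squares(lambda q:[fk(p,*q)[0]-r,fk(p,*q)[1]-z,.3*(q[0]-q[1]+q[2]-np.pi/2)],[.2,0,1.4]);print(r,z,g.x.round(2),g.cost.round(6))
```

```text
[-0.003  0.242  0.494  0.393 -0.019  0.427  0.003] [-0.   -0.   -0.    0.   -0.    0.03 -0.03 -0.01 -0.01 -0.1   0.01]
0.4 0.2 [ 0.05 -0.25  1.27] 0.0
0.3 0.2 [-0.16 -0.44  1.29] 0.0
0.25 0.2 [-0.27 -0.52  1.32] 0.0
0.2 0.2 [-0.38 -0.59  1.36] 0.0
0.25 0.4 [-0.26 -0.    1.83] 0.0
0.2 0.4 [-0.36 -0.06  1.87] 0.0
0.3 0.5 [-0.08  0.41  2.06] 0.0
0.2 0.5 [-0.27  0.27  2.11] 0.0
0.4 0.5 [0.12 0.62 2.07] 0.0
0.5 0.6 [0.54 1.55 2.51] 0.000634
```

```bash
cat >> h.py <<'E'
def plan(way,turns,step=.048,nd=3,p=None,r=None):
    """way: list of world points; turns: per-row turn fractions (shorter->0). prints rows"""
    if p is None:
        o=monitor.get_obs();p=o["eef_pos"].copy();r=R.from_quat(o["tool_rot"])
    rows=[];
    for w in way:
        w=np.asarray(w,float);n=max(1,int(np.ceil(np.linalg.norm(w-p)/step)));s=p.copy()
        for k in range(n):
            g=s+(w-s)*(k+1)/n
            t=turns[len(rows)] if len(rows)<len(turns) else 0
            d=r.inv().apply(g-p).round(nd); rows.append([float(x) for x in d]+[float(t)])
            p=p+r.apply(d); r=r*R.from_rotvec([0,0,.1*t])
    while len(rows)<len(turns): rows.append([0,0,0,float(turns[len(rows)])])
    print(len(rows),rows); print("end",p.round(3)); print(r.as_matrix().round(3)); return p,r
E
python3 - <<'E'
from h import *
plan([[.177,-.380,.45]],[-1]*9)
E
```

```text
9 [[0.0, -0.04, -0.024, -1.0], [0.004, -0.04, -0.023, -1.0], [0.008, -0.039, -0.024, -1.0], [0.012, -0.038, -0.023, -1.0], [0.015, -0.037, -0.024, -1.0], [0.02, -0.035, -0.024, -1.0], [0.022, -0.033, -0.023, -1.0], [0.026, -0.031, -0.024, -1.0], [0.029, -0.028, -0.023, -1.0]]
end [ 0.177 -0.38   0.45 ]
[[ 0.243  0.965  0.102]
 [ 0.951 -0.216 -0.219]
 [-0.189  0.15  -0.97 ]]
```

Emit:
send_rows:
  moves:
    - [0.0,-0.04,-0.024,-1.0]
    - [0.004,-0.04,-0.023,-1.0]
    - [0.008,-0.039,-0.024,-1.0]
    - [0.012,-0.038,-0.023,-1.0]
    - [0.015,-0.037,-0.024,-1.0]
    - [0.02,-0.035,-0.024,-1.0]
    - [0.022,-0.033,-0.023,-1.0]
    - [0.026,-0.031,-0.024,-1.0]
    - [0.029,-0.028,-0.023,-1.0]

```text
clock: 2.6
eef_pos: [0.19, -0.3872, 0.4467]
tool_rot: [0.786, 0.606, -0.027, 0.119]
ft_force: [0.4, 0.1, 0.4]
grip_width: 0.085
```

```bash
python3 -c "
from h import *
st()"
```

```text
t 2.6 q [-1.11  -0.085  0.228  1.639 -0.006  0.718] p [ 0.19   -0.3872  0.4467] F [0.4 0.1 0.4] w 0.085
[[ 0.265  0.959  0.102]
 [ 0.946 -0.238 -0.22 ]
 [-0.186  0.155 -0.97 ]]
```

```bash
cat >> h.py <<'E'
from scipy.optimize import least_squares as LS
LO=np.array([-2.72,-1.05,-1.09,-1.99,-1.42,-3.14]);HI=np.array([2.72,1.87,1.28,2.15,1.44,3.14])
D5=.1;S5=1
def FK(q,d5=None,s5=None):
    d5=D5 if d5 is None else d5; s5=S5 if s5 is None else s5
    a=q[1]-q[2];b=a+q[3]
    r=-.003+.494*np.sin(q[1]+.003)+.393*np.cos(a-.019)+d5*np.cos(b)
    z=.242+.494*np.cos(q[1]+.003)-.393*np.sin(a-.019)-d5*np.sin(b)
    # frame at j5: z=(cos b,0,-sin b); y radial-ish when j6=pi/2
    zt=np.array([np.cos(b),0,-np.sin(b)]);ax=np.array([np.sin(b),0,np.cos(b)])
    # j6=0: x such that y(j6=pi/2)=-x0 -> radial outward => x0=-(ax rotated)
    x0=-ax; y0=np.cross(zt,x0)
    M=np.stack([x0,y0,zt],1)
    M=R.from_rotvec(s5*q[4]*ax).as_matrix()@M@R.from_euler('z',q[5]).as_matrix()
    p=np.array([r,0,z])+M[:,2]*(.427-d5)
    Z=R.from_euler('z',q[0]).as_matrix()
    return Z@p,Z@M
def IK(p,M,q0,w=.3):
    f=lambda q:np.r_[FK(q)[0]-p,w*(R.from_matrix(FK(q)[1].T@M)).as_rotvec()]
    s=LS(f,np.clip(q0,LO+1e-3,HI-1e-3),bounds=(LO,HI));return s.x,s.cost
E
python3 - <<'E'
from h import *
o=monitor.get_obs();p,M=FK(o["joint_pos"]);print(p,o["eef_pos"],"\n",M.round(3))
az=np.radians(147.4);c=np.cos;s=np.sin
zt=np.array([.707*c(az),.707*s(az),-.7072])
for sg in (57.4,237.4):
  y=np.array([c(np.radians(sg)),s(np.radians(sg)),0]);T=np.stack([np.cross(y,zt),y,zt],1)
  for nm,g in [("grasp",[.545,.19,.038]),("knockgrip",[.42,-.2,.165]),("knock2",[.46,-.2,.165]),("place",[.49,.22,.121]),("place2",[.44,.2,.121])]:
    best=None
    for k in range(30):
        q0=LO+(HI-LO)*np.random.rand(6)
        q,co=IK(np.array(g)+.019*zt,T,q0)
        if co<1e-6: print(sg,nm,q.round(2)); 
        if best is None or co<best[1]: best=(q,co)
        if co<1e-6: break
    else: print(sg,nm,"fail",best)
E
```

```text
[ 0.19004219 -0.38733559  0.4482523 ] [ 0.18999316 -0.38721111  0.44665551] 
 [[ 0.265  0.959  0.102]
 [ 0.946 -0.238 -0.22 ]
 [-0.186  0.155 -0.97 ]]
57.4 grasp [0.1  1.06 0.66 1.83 0.45 0.51]
57.4 knockgrip [-0.48  0.87  0.57  2.06  0.06  0.06]
57.4 knock2 [-0.46  0.96  0.75  2.15  0.08  0.08]
57.4 place [0.15 0.87 0.48 1.83 0.49 0.56]
57.4 place2 [0.13 0.76 0.27 1.73 0.47 0.54]
237.4 grasp [ 0.1   1.06  0.66  1.83  0.45 -2.63]
237.4 knockgrip [-0.48  0.87  0.57  2.06  0.06 -3.08]
237.4 knock2 [-0.46  0.96  0.75  2.15  0.08 -3.06]
237.4 place [ 0.15  0.87  0.48  1.83  0.49 -2.59]
237.4 place2 [ 0.13  0.76  0.27  1.73  0.47 -2.6 ]
```

Run:
```python
from h import *
az=np.linspace(-1.11,2.43,29)[1:]
rr=np.r_[np.linspace(.42,.36,5)[1:],[.36]*24]
W=[[r*np.cos(a),r*np.sin(a),.46] for a,r in zip(az,rr)]
plan(W[:20],[-.9]*20,step=.06)
```

```text
21 [[0.027, 0.012, -0.01, -0.9], [0.026, 0.014, -0.01, -0.9], [0.044, 0.027, -0.007, -0.9], [0.043, 0.025, -0.007, -0.9], [0.043, 0.022, -0.008, -0.9], [0.033, 0.031, -0.006, -0.9], [0.034, 0.029, -0.008, -0.9], [0.035, 0.028, -0.008, -0.9], [0.036, 0.027, -0.009, -0.9], [0.037, 0.025, -0.01, -0.9], [0.037, 0.023, -0.01, -0.9], [0.038, 0.022, -0.011, -0.9], [0.04, 0.021, -0.011, -0.9], [0.04, 0.018, -0.011, -0.9], [0.04, 0.018, -0.011, -0.9], [0.042, 0.015, -0.01, -0.9], [0.042, 0.014, -0.01, -0.9], [0.042, 0.012, -0.01, -0.9], [0.044, 0.011, -0.009, -0.9], [0.044, 0.01, -0.007, -0.9], [0.044, 0.007, -0.007, 0.0]]
end [0.054 0.356 0.46 ]
[[-0.994  0.04   0.102]
 [ 0.017  0.975 -0.22 ]
 [-0.109 -0.217 -0.97 ]]
```

Emit:
send_rows:
  moves:
    - [0.027,0.012,-0.01,-0.9]
    - [0.026,0.014,-0.01,-0.9]
    - [0.044,0.027,-0.007,-0.9]
    - [0.043,0.025,-0.007,-0.9]
    - [0.043,0.022,-0.008,-0.9]
    - [0.033,0.031,-0.006,-0.9]
    - [0.034,0.029,-0.008,-0.9]
    - [0.035,0.028,-0.008,-0.9]
    - [0.036,0.027,-0.009,-0.9]
    - [0.037,0.025,-0.01,-0.9]
    - [0.037,0.023,-0.01,-0.9]
    - [0.038,0.022,-0.011,-0.9]
    - [0.04,0.021,-0.011,-0.9]
    - [0.04,0.018,-0.011,-0.9]
    - [0.04,0.018,-0.011,-0.9]
    - [0.042,0.015,-0.01,-0.9]
    - [0.042,0.014,-0.01,-0.9]
    - [0.042,0.012,-0.01,-0.9]
    - [0.044,0.011,-0.009,-0.9]
    - [0.044,0.01,-0.007,-0.9]

```text
clock: 4.6
eef_pos: [0.0994, 0.344, 0.4585]
tool_rot: [0.015, 0.992, -0.111, 0.053]
ft_force: [0.8, 1.1, -0.5]
grip_width: 0.0854
```

Run:
```python
from h import *
o,r=st()
for d in (0,.05,.1,.15,.2,.25):
  for s in (1,-1): print(d,s,FK(o["joint_pos"],d,s)[0].round(4),FK(o["joint_pos"],d,s)[1][:,2].round(3))
p,d=cams.camera("wrist");cv2.imwrite("pics/w1.png",p)
```

```text
t 4.6 q [ 1.413  0.16   0.52   2.137 -0.136  1.457] p [0.0994 0.344  0.4585] F [ 0.8  1.1 -0.5] w 0.0854
[[-0.994  0.041  0.102]
 [ 0.017  0.975 -0.222]
 [-0.109 -0.218 -0.97 ]]
0 1 [0.1131 0.3421 0.4607] [ 0.102 -0.222 -0.97 ]
0 -1 [-0.0015  0.3604  0.4607] [-0.166 -0.179 -0.97 ]
0.05 1 [0.1064 0.3431 0.4603] [ 0.102 -0.222 -0.97 ]
0.05 -1 [0.0052 0.3592 0.4603] [-0.166 -0.179 -0.97 ]
0.1 1 [0.0997 0.3441 0.4598] [ 0.102 -0.222 -0.97 ]
0.1 -1 [0.0119 0.358  0.4598] [-0.166 -0.179 -0.97 ]
0.15 1 [0.093  0.3451 0.4594] [ 0.102 -0.222 -0.97 ]
0.15 -1 [0.0186 0.3569 0.4594] [-0.166 -0.179 -0.97 ]
0.2 1 [0.0862 0.346  0.4589] [ 0.102 -0.222 -0.97 ]
0.2 -1 [0.0253 0.3557 0.4589] [-0.166 -0.179 -0.97 ]
0.25 1 [0.0795 0.347  0.4584] [ 0.102 -0.222 -0.97 ]
0.25 -1 [0.032  0.3545 0.4584] [-0.166 -0.179 -0.97 ]
```

View pics/w1.png

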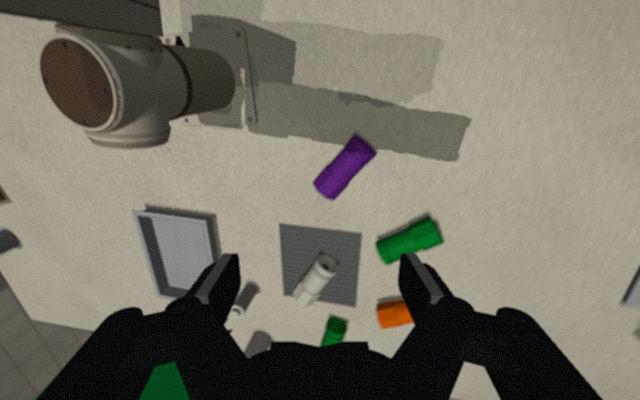

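Run:
```python
from h import *
W=[[.37*np.cos(a),.37*np.sin(a),.43] for a in np.linspace(1.29,2.43,10)[1:]]
p,r=plan(W,[-.6]*9,step=.06)
q0=monitor.get_obs()["joint_pos"]
q,c=IK(p,r.as_matrix(),q0);print(q.round(3),c)
```

```text
9 [[0.04, 0.024, 0.019, -0.6], [0.046, 0.006, -0.006, -0.6], [0.047, 0.002, -0.004, -0.6], [0.046, -0.0, -0.003, -0.6], [0.047, -0.003, -0.001, -0.6], [0.046, -0.007, -0.0, -0.6], [0.046, -0.009, 0.001, -0.6], [0.045, -0.012, 0.003, -0.6], [0.045, -0.015, 0.004, -0.6]]
end [-0.28   0.241  0.43 ]
[[-0.869 -0.485  0.099]
 [-0.495  0.84  -0.221]
 [ 0.024 -0.241 -0.97 ]]
[2.355 0.188 0.473 2.085 0.086 1.824] 4.0602317741454844e-14
```

Emit:
send_rows:
  moves:
    - [0.04,0.024,0.019,-0.6]
    - [0.046,0.006,-0.006,-0.6]
    - [0.047,0.002,-0.004,-0.6]
    - [0.046,0,-0.003,-0.6]
    - [0.047,-0.003,-0.001,-0.6]
    - [0.046,-0.007,0,-0.6]
    - [0.046,-0.009,0.001,-0.6]
    - [0.045,-0.012,0.003,-0.6]
    - [0.045,-0.015,0.004,-0.6]

```text
clock: 5.55
eef_pos: [-0.2754, 0.2425, 0.4281]
tool_rot: [-0.25, 0.96, -0.121, 0.022]
ft_force: [-0.9, 0.4, -0.5]
grip_width: 0.0854
```

Run:
```python
from h import *
o,r=st()
p=o["eef_pos"];plan([p+[-.02,.016,.4]],[],step=.05)
```

```text
t 5.55 q [2.348 0.185 0.466 2.085 0.081 1.829] p [-0.2754  0.2425  0.4281] F [-0.9  0.4 -0.5] w 0.0854
[[-0.874 -0.474  0.104]
 [-0.485  0.846 -0.221]
 [ 0.017 -0.244 -0.97 ]]
9 [[0.002, -0.008, -0.044, 0.0], [0.002, -0.009, -0.043, 0.0], [0.002, -0.008, -0.044, 0.0], [0.001, -0.008, -0.044, 0.0], [0.002, -0.008, -0.044, 0.0], [0.002, -0.009, -0.043, 0.0], [0.002, -0.008, -0.044, 0.0], [0.002, -0.008, -0.044, 0.0], [0.002, -0.008, -0.043, 0.0]]
end [-0.296  0.259  0.827]
[[-0.874 -0.474  0.104]
 [-0.485  0.846 -0.221]
 [ 0.017 -0.244 -0.97 ]]
```

Emit:
send_rows:
  moves:
    - [0.002,-0.008,-0.044,0]
    - [0.002,-0.009,-0.044,0]
    - [0.002,-0.008,-0.044,0]
    - [0.002,-0.008,-0.044,0]
    - [0.002,-0.008,-0.044,0]
    - [0.002,-0.008,-0.044,0]

```text
clock: 6.15
eef_pos: [-0.2719, 0.2199, 0.5104]
tool_rot: [-0.246, 0.968, -0.047, -0.023]
ft_force: [-0.6, 0.2, 0.5]
grip_width: 0.0856
```

Run:
```python
from h import *
o,r=st()
```

```text
t 6.15 q [2.379 0.075 0.598 2.149 0.089 1.879] p [-0.2719  0.2199  0.5104] F [-0.6  0.2  0.5] w 0.0856
[[-0.878 -0.478 -0.021]
 [-0.474  0.875 -0.102]
 [ 0.068 -0.08  -0.995]]
```

Emit:
send_rows:
  moves:
    - [0.004,-0.003,-0.05,0]
    - [0.004,-0.002,-0.05,0]
    - [0.004,0,-0.05,0]
    - [0.004,0.002,-0.05,0]
    - [0.004,0.004,-0.05,0]
    - [0.004,0.006,-0.05,0]
    - [0.005,0.008,-0.05,0]
    - [0.005,0.01,-0.048,0]

```text
clock: 6.95
eef_pos: [-0.29, 0.2182, 0.6104]
tool_rot: [-0.239, 0.963, 0.071, -0.103]
ft_force: [0.1, 0.2, -0.0]
grip_width: 0.0857
```

Run:
```python
from h import *
o,r=st()
print(r.T@[0,0,1], r.T@[-.766,.643,0])
```

```text
t 6.95 q [ 2.416e+00 -1.000e-03  8.120e-01  2.149e+00  9.000e-02  1.940e+00] p [-0.29    0.2182  0.6104] F [ 0.1  0.2 -0. ] w 0.0857
[[-0.864 -0.446 -0.233]
 [-0.475  0.876  0.087]
 [ 0.165  0.186 -0.969]]
[ 0.16535254  0.18564081 -0.9686052 ] [0.35660527 0.90452797 0.23423671]
```

Emit:
send_rows:
  moves:
    - [0.008,0.01,-0.048,0]
    - [0.009,0.012,-0.048,0]
    - [0.01,0.014,-0.047,0]
    - [0.011,0.016,-0.046,0]
    - [0.011,0.018,-0.045,0]
    - [0.012,0.02,-0.044,0]
    - [0.012,0.022,-0.043,0]
    - [0.013,0.024,-0.042,0]

```text
clock: 7.75
eef_pos: [-0.3227, 0.2252, 0.7217]
tool_rot: [-0.227, 0.937, 0.184, -0.191]
ft_force: [1.2, 0.1, -0.1]
grip_width: 0.0856
```

Run:
```python
from h import *
o,r=st()
print(r.T@[0,0,1], r.T@[-.766,.643,0])
```

```text
t 7.75 q [2.473 0.02  1.132 2.149 0.072 2.017] p [-0.3227  0.2252  0.7217] F [ 1.2  0.1 -0.1] w 0.0856
[[-0.824 -0.355 -0.442]
 [-0.496  0.829  0.258]
 [ 0.275  0.432 -0.859]]
[ 0.27505552  0.43173158 -0.8590415 ] [0.31180073 0.80525222 0.50453362]
```

Emit:
send_rows:
  moves:
    - [0.014,0.024,-0.042,0]
    - [0.015,0.026,-0.04,0]
    - [0.015,0.028,-0.039,0]
    - [0.015,0.03,-0.038,0]
    - [0.015,0.03,-0.036,0]

```text
clock: 8.25
eef_pos: [-0.3163, 0.2245, 0.7793]
tool_rot: [-0.221, 0.915, 0.238, -0.239]
ft_force: [0.4, 0.6, 0.2]
grip_width: 0.0853
```

Run:
```python
from h import *
o,r=st()
print(r.T@[0,0,1], r.T@[-.766,.643,0])
```

```text
t 8.25 q [2.443 0.014 1.274 2.149 0.097 2.005] p [-0.3163  0.2245  0.7793] F [0.4 0.6 0.2] w 0.0853
[[-0.788 -0.29  -0.543]
 [-0.518  0.79   0.33 ]
 [ 0.333  0.541 -0.773]]
[ 0.3329179   0.54071073 -0.77252675] [0.27093379 0.72995234 0.62766987]
```

Emit:
send_rows:
  moves:
    - [0.004,0.002,-0.049,0]
    - [0.004,0.002,-0.049,0]
    - [0.004,0.002,-0.049,0]

```text
clock: 8.55
eef_pos: [-0.2692, 0.1779, 0.8198]
tool_rot: [-0.213, 0.896, 0.279, -0.271]
ft_force: [1.2, -0.0, 0.9]
grip_width: 0.0855
```

Run:
```python
from h import *
o,r=st()
print(np.degrees([np.arccos(-r[2,2]),np.arctan2(r[1,2],r[0,2])]))
```

```text
t 8.55 q [ 2.512 -0.102  1.275  2.149  0.045  2.065] p [-0.2692  0.1779  0.8198] F [ 1.2 -0.   0.9] w 0.0855
[[-0.762 -0.23  -0.605]
 [-0.533  0.754  0.385]
 [ 0.367  0.616 -0.697]]
[ 45.81734999 147.53346525]
```

Run:
```python
from h import *
o=monitor.get_obs();M=R.from_quat(o["tool_rot"]).as_matrix();q0=o["joint_pos"]
zt=M[:,2]
y=np.cross([0,0,1],zt);y/=np.linalg.norm(y)  # horizontal, az zt+90
if y[0]<0: y=-y
print("y az",np.degrees(np.arctan2(y[1],y[0])))
T=np.stack([np.cross(y,zt),y,zt],1)
rv=R.from_matrix(M.T@T).as_rotvec();print("turn about tool z needed",rv)
# knock
T2=T@R.from_euler('z',-np.pi).as_matrix()
print("bowl axis after turn", )
for x in (.38,.42,.46,.5,.54):
  for yy in (-.27,-.2,-.15,-.12):
    q,c=IK(np.array([x,yy,.17])+.024*zt,T2,[-.4,.9,.6,2.0,.1,-2.9]); print(x,yy,q.round(2),round(c*1e6,1))
print("place")
for x,yy in [(.49,.22),(.44,.22),(.42,.25),(.5,.2)]:
    q,c=IK(np.array([x,yy,.121])+.024*zt,T2,[.1,.9,.6,2.0,.4,-2.6]); print(x,yy,q.round(2),round(c*1e6,1))
```

```text
y az 57.53346525341423
turn about tool z needed [4.69066729e-17 2.75443200e-17 1.03297238e+00]
bowl axis after turn
0.38 -0.27 [-0.6   0.87  0.58  2.08 -0.03 -3.14] 25.0
0.38 -0.2 [-0.51  0.79  0.42  1.99  0.04 -3.1 ] 0.0
0.38 -0.15 [-0.44  0.74  0.32  1.95  0.09 -3.05] 0.0
0.38 -0.12 [-0.4   0.72  0.28  1.92  0.12 -3.02] 0.0
0.42 -0.27 [-0.57  0.95  0.74  2.15 -0.   -3.14] 3.4
0.42 -0.2 [-0.48  0.87  0.57  2.07  0.06 -3.08] 0.0
0.42 -0.15 [-0.42  0.82  0.47  2.02  0.11 -3.04] 0.0
0.42 -0.12 [-0.37  0.79  0.42  1.99  0.14 -3.01] 0.0
0.46 -0.27 [-0.54  0.98  0.81  2.15  0.02 -3.12] 206.1
0.46 -0.2 [-0.46  0.95  0.74  2.15  0.08 -3.06] 2.1
0.46 -0.15 [-0.39  0.9   0.64  2.1   0.12 -3.02] 0.0
0.46 -0.12 [-0.35  0.88  0.59  2.07  0.15 -2.99] 0.0
0.5 -0.27 [-0.52  1.    0.88  2.15  0.04 -3.1 ] 740.2
0.5 -0.2 [-0.43  0.98  0.82  2.15  0.1  -3.04] 215.4
0.5 -0.15 [-0.37  0.97  0.78  2.15  0.14 -3.  ] 44.2
0.5 -0.12 [-0.33  0.96  0.76  2.15  0.17 -2.98] 5.0
0.54 -0.27 [-0.49  1.03  0.96  2.15  0.06 -3.08] 1620.7
0.54 -0.2 [-0.41  1.01  0.9   2.15  0.12 -3.02] 787.2
0.54 -0.15 [-0.36  1.    0.86  2.15  0.16 -2.98] 410.2
0.54 -0.12 [-0.32  0.99  0.85  2.15  0.18 -2.96] 254.7
place
0.49 0.22 [ 0.15  0.88  0.48  1.83  0.49 -2.59] 0.0
0.44 0.22 [ 0.16  0.78  0.28  1.72  0.5  -2.58] 0.0
0.42 0.25 [ 0.22  0.75  0.22  1.67  0.53 -2.53] 0.0
0.5 0.2 [ 0.12  0.89  0.51  1.86  0.47 -2.62] 0.0
```

```bash
cat >> h.py <<'E'
def check(way,p0,r0,turns,step=.048):
    """joint feasibility along path"""
    q=monitor.get_obs()["joint_pos"];p=np.array(p0,float);r=r0;i=0;qm=[];v=[]
    for w in way:
        w=np.asarray(w,float);n=max(1,int(np.ceil(np.linalg.norm(w-p)/step)));s=p.copy()
        for k in range(n):
            p=s+(w-s)*(k+1)/n;t=turns[i] if i<len(turns) else 0;r=r*R.from_rotvec([0,0,.1*t]);i+=1
            q2,c=IK(p,r.as_matrix(),q);v.append(np.abs(q2-q)*10/np.array([2.79,2.79,3.14,3.14,3.14,3.14]));q=q2
            qm.append(np.r_[q,c*1e6])
    qm=np.array(qm);print("min",qm[:,:6].min(0).round(2),"max",qm[:,:6].max(0).round(2),"cost",qm[:,6].max().round(2),"vfrac",np.array(v).max(0).round(2)); return qm
E
python3 - <<'E'
from h import *
o=monitor.get_obs();p=o["eef_pos"];r=R.from_quat(o["tool_rot"]);zt=r.as_matrix()[:,2]
print(zt)
g=np.array([.543,.194,.038]);tgt=g+.024*zt;pre=tgt-.13*zt
print("tgt",tgt,"pre",pre)
W=[[.30*np.cos(a),.30*np.sin(a),z] for a,z in zip(np.linspace(2.5,.6,12),np.linspace(.78,.45,12))]
W+=[[.45,.2,.33],pre]
qm=check(W,p,r,[0]*6+[.7]*15);print(len(qm));print(qm.round(2))
E
```

```text
[-0.60503924  0.38495588 -0.69694798]
tgt [0.52847906 0.20323894 0.02127325] pre [0.60713416 0.15319468 0.11187649]
min [ 0.03 -0.3   0.17  1.97  0.13  0.48] max [2.39 1.15 1.08 2.15 0.78 1.98] cost 1606.54 vfrac [1.21 0.45 0.82 0.4  0.71 0.85]
35
[[ 2.39000e+00 -2.30000e-01  1.02000e+00  2.02000e+00  1.30000e-01
   1.98000e+00  0.00000e+00]
 [ 2.24000e+00 -3.00000e-01  8.70000e-01  1.97000e+00  2.40000e-01
   1.87000e+00  0.00000e+00]
 [ 1.90000e+00 -3.00000e-01  8.20000e-01  2.01000e+00  4.60000e-01
   1.60000e+00  0.00000e+00]
 [ 1.66000e+00 -2.90000e-01  7.70000e-01  2.08000e+00  6.10000e-01
   1.37000e+00  0.00000e+00]
 [ 1.46000e+00 -2.80000e-01  7.30000e-01  2.15000e+00  7.00000e-01
   1.15000e+00  7.00000e-02]
 [ 1.36000e+00 -2.70000e-01  6.70000e-01  2.15000e+00  7.30000e-01
   1.04000e+00  1.93900e+01]
 [ 1.27000e+00 -2.70000e-01  6.00000e-01  2.15000e+00  7.50000e-01
   1.00000e+00  8.60000e+01]
 [ 1.19000e+00 -2.60000e-01  5.50000e-01  2.15000e+00  7.70000e-01
   9.70000e-01  1.70420e+02]
 [ 1.11000e+00 -2.50000e-01  5.00000e-01  2.15000e+00  7.70000e-01
   9.50000e-01  3
[... 1808 characters left out ...]
  5.60000e-01  2.80550e+02]
 [ 1.10000e-01  6.30000e-01  6.00000e-01  2.15000e+00  4.80000e-01
   5.60000e-01  3.15030e+02]
 [ 1.00000e-01  7.20000e-01  6.70000e-01  2.15000e+00  4.70000e-01
   5.40000e-01  1.76040e+02]
 [ 8.00000e-02  8.00000e-01  7.40000e-01  2.15000e+00  4.60000e-01
   5.20000e-01  1.06790e+02]
 [ 7.00000e-02  8.90000e-01  8.10000e-01  2.15000e+00  4.50000e-01
   5.10000e-01  8.04300e+01]
 [ 6.00000e-02  9.80000e-01  9.00000e-01  2.15000e+00  4.40000e-01
   5.00000e-01  8.40100e+01]
 [ 4.00000e-02  1.06000e+00  9.90000e-01  2.15000e+00  4.30000e-01
   4.90000e-01  1.19020e+02]
 [ 3.00000e-02  1.15000e+00  1.08000e+00  2.15000e+00  4.30000e-01
   4.80000e-01  2.01120e+02]]
```

Run:
```python
from h import *
o=monitor.get_obs();p=o["eef_pos"];r=R.from_quat(o["tool_rot"]);zt=r.as_matrix()[:,2]
tgt=np.array([.528,.203,.021]);
for h in (.04,.08,.12,.16): 
    T=r*R.from_rotvec([0,0,1.033]);q,c=IK(tgt+[0,0,h],T.as_matrix(),[.1,1,.6,1.8,.4,.5]);print(h,q.round(2),c*1e6)
for zz,rr in [(.2,.42),(.17,.42),(.2,.36),(.16,.36)]:
  A=np.linspace(2.45,.45,13);Z=np.r_[np.linspace(.6,zz,5),[zz]*8]
  W=[[rr*np.cos(a),rr*np.sin(a),z] for a,z in zip(A,Z)]+[tgt+[0,0,.1]]
  qm=check(W,p,r,[0]*6+[.7]*15,);print(zz,rr,len(qm));
print(qm[::2].round(2))
```

```text
0.04 [0.11 1.03 0.68 1.9  0.46 0.51] 2.316876477922072e-10
0.08 [0.11 1.   0.72 1.97 0.46 0.51] 4.129816742088249e-12
0.12 [0.11 0.97 0.77 2.05 0.46 0.51] 2.3369831710877582e-12
0.16 [0.11 0.96 0.84 2.13 0.46 0.51] 5.493750090551505e-09
min [ 0.1  -0.48 -0.67  0.79  0.09  0.52] max [2.45 0.98 0.89 2.01 0.8  2.02] cost 0.0 vfrac [0.43 0.53 1.23 0.75 0.27 0.34]
0.2 0.42 38
min [ 0.1  -0.49 -0.73  0.69  0.09  0.52] max [2.45 0.98 0.89 2.01 0.8  2.02] cost 0.0 vfrac [0.43 0.53 1.23 0.75 0.27 0.34]
0.17 0.42 38
min [ 0.06 -0.58 -0.73  0.94  0.1   0.48] max [2.43 0.98 0.84 2.01 0.8  2.01] cost 0.0 vfrac [0.53 0.65 1.39 0.81 0.32 0.36]
0.2 0.36 38
min [ 0.06 -0.59 -0.81  0.8   0.1   0.48] max [2.43 0.98 0.84 2.01 0.8  2.01] cost 0.0 vfrac [0.53 0.65 1.39 0.81 0.32 0.36]
0.16 0.36 38
[[ 2.43 -0.28  0.84  1.9   0.1   2.01  0.  ]
 [ 2.31 -0.44  0.4   1.63  0.19  1.92  0.  ]
 [ 2.22 -0.54  0.08  1.42  0.25  1.86  0.  ]
 [ 1.94 -0.58 -0.14  1.32  0.44  1.71  0.  ]
 [ 1.7  -0.58 -0.32  1.25  0.58  1.63  0.  ]
 [ 1.51 -0.54 -0.48  1.17  0.68  1.56  0.  ]
 [ 1.34 -0.45 -0.62  1.07  0.74  1.49  0.  ]
 [ 1.2  -0.31 -0.73  0.95  0.78  1.44  0.  ]
 [ 1.08 -0.11 -0.81  0.8   0.8   1.41  0.  ]
 [ 0.91  0.   -0.7   0.96  0.8   1.31  0.  ]
 [ 0.76  0.11 -0.59  1.11  0.77  1.25  0.  ]
 [ 0.63  0.2  -0.48  1.24  0.73  1.08  0.  ]
 [ 0.51  0.29 -0.38  1.36  0.68  0.93  0.  ]
 [ 0.39  0.36 -0.28  1.46  0.63  0.8   0.  ]
 [ 0.28  0.43 -0.19  1.56  0.56  0.68  0.  ]
 [ 0.17  0.48 -0.1   1.64  0.5   0.58  0.  ]
 [ 0.06  0.53 -0.02  1.71  0.43  0.48  0.  ]
 [ 0.08  0.7   0.23  1.79  0.45  0.5   0.  ]
 [ 0.1   0.88  0.54  1.92  0.46  0.52  0.  ]]
```

Run:
```python
from h import *
A=np.linspace(2.45,.45,13);Z=np.r_[np.linspace(.6,.2,5),[.2]*8]
W=[[.42*np.cos(a),.42*np.sin(a),z] for a,z in zip(A,Z)]
o=monitor.get_obs();p=o["eef_pos"]
W=[p+(np.array(W[0])-p)*.12,]+W
p,r=plan(W,[0]*6+[.75]*13+[.6],step=.05)
```

```text
34 [[-0.01, -0.007, 0.026, 0.0], [-0.015, -0.01, 0.039, 0.0], [-0.016, -0.009, 0.039, 0.0], [-0.015, -0.01, 0.039, 0.0], [-0.016, -0.009, 0.039, 0.0], [-0.015, -0.01, 0.039, 0.0], [-0.034, -0.012, 0.02, 0.75], [-0.034, -0.009, 0.019, 0.75], [-0.035, -0.007, 0.02, 0.75], [-0.036, -0.006, 0.017, 0.75], [-0.037, -0.004, 0.017, 0.75], [-0.037, -0.001, 0.017, 0.75], [-0.038, -0.001, 0.015, 0.75], [-0.038, 0.002, 0.014, 0.75], [-0.038, 0.004, 0.015, 0.75], [-0.038, 0.005, 0.012, 0.75], [-0.038, 0.007, 0.013, 0.75], [-0.038, 0.01, 0.012, 0.75], [-0.021, 0.02, -0.019, 0.75], [-0.02, 0.021, -0.019, 0.6], [-0.021, 0.018, -0.022, 0.0], [-0.021, 0.018, -0.022, 0.0], [-0.023, 0.012, -0.023, 0.0], [-0.022, 0.012, -0.023, 0.0], [-0.024, 0.007, -0.025, 0.0], [-0.024, 0.007, -0.025, 0.0], [-0.024, 0.001, -0.025, 0.0], [-0.025, 0.001, -0.025, 0.0], [-0.024, -0.005, -0.025, 0.0], [-0.024, -0.004, -0.024, 0.0], [-0.023, -0.011, -0.024, 0.0], [-0.024, -0.01, -0.024, 0.0], [-0.022, -0.016, -0.022, 0.0], [-0.021, -0.016, -0.023, 0.0]]
end [0.378 0.183 0.2  ]
[[-0.587  0.538 -0.605]
 [ 0.376  0.843  0.385]
 [ 0.717 -0.001 -0.697]]
```

Emit:
send_rows:
  moves:
    - [-0.01,-0.007,0.026,0.0]
    - [-0.015,-0.01,0.039,0.0]
    - [-0.016,-0.009,0.039,0.0]
    - [-0.015,-0.01,0.039,0.0]
    - [-0.016,-0.009,0.039,0.0]
    - [-0.015,-0.01,0.039,0.0]
    - [-0.034,-0.012,0.02,0.75]
    - [-0.034,-0.009,0.019,0.75]
    - [-0.035,-0.007,0.02,0.75]
    - [-0.036,-0.006,0.017,0.75]
    - [-0.037,-0.004,0.017,0.75]
    - [-0.037,-0.001,0.017,0.75]
    - [-0.038,-0.001,0.015,0.75]
    - [-0.038,0.002,0.014,0.75]
    - [-0.038,0.004,0.015,0.75]
    - [-0.038,0.005,0.012,0.75]
    - [-0.038,0.007,0.013,0.75]
    - [-0.038,0.01,0.012,0.75]
    - [-0.021,0.02,-0.019,0.75]
    - [-0.02,0.021,-0.019,0.6]

```text
clock: 10.55
eef_pos: [-0.0159, 0.4133, 0.2154]
tool_rot: [0.26, 0.884, 0.107, -0.373]
ft_force: [0.1, 1.4, 0.6]
grip_width: 0.0853
```

Run:
```python
from h import *
o,r=st()
A=np.linspace(1.3,.45,8)
W=[[.42*np.cos(a),.42*np.sin(a),.2] for a in A]+[[.528,.203,.14]]
p,r2=plan(W,[],step=.053)
check(W,o["eef_pos"],R.from_matrix(r),[])
```

```text
t 10.55 q [ 1.012 -0.005 -0.532  1.037  0.797  1.586] p [-0.0159  0.4133  0.2154] F [0.1 1.4 0.6] w 0.0853
[[-0.587  0.539 -0.604]
 [ 0.379  0.842  0.383]
 [ 0.715 -0.004 -0.699]]
14 [[-0.03, 0.021, -0.023, 0.0], [-0.03, 0.02, -0.024, 0.0], [-0.03, 0.021, -0.023, 0.0], [-0.034, 0.012, -0.036, 0.0], [-0.036, 0.006, -0.036, 0.0], [-0.035, -0.0, -0.036, 0.0], [-0.035, -0.007, -0.036, 0.0], [-0.035, -0.012, -0.036, 0.0], [-0.033, -0.019, -0.034, 0.0], [-0.032, -0.024, -0.032, 0.0], [-0.031, 0.025, -0.01, 0.0], [-0.03, 0.024, -0.01, 0.0], [-0.031, 0.025, -0.01, 0.0], [-0.031, 0.024, -0.01, 0.0]]
end [0.528 0.203 0.14 ]
[[-0.587  0.539 -0.604]
 [ 0.379  0.842  0.383]
 [ 0.715 -0.004 -0.699]]
min [ 0.1   0.07 -0.47  1.13  0.46  0.51] max [0.9  0.97 0.77 2.04 0.79 1.43] cost 0.0 vfrac [0.39 0.38 0.56 0.3  0.08 0.49]
```

Emit:
send_rows:
  moves:
    - [-0.03,0.021,-0.023,0.0]
    - [-0.03,0.02,-0.024,0.0]
    - [-0.03,0.021,-0.023,0.0]
    - [-0.034,0.012,-0.034,0.0]
    - [-0.034,0.006,-0.035,0.0]
    - [-0.035,0,-0.035,0.0]
    - [-0.034,-0.007,-0.035,0.0]
    - [-0.034,-0.012,-0.034,0.0]
    - [-0.033,-0.018,-0.032,0.0]
    - [-0.032,-0.022,-0.031,0.0]
    - [-0.031,0.025,-0.01,0.0]
    - [-0.03,0.024,-0.01,0.0]
    - [-0.031,0.025,-0.01,0.0]
    - [-0.031,0.024,-0.01,0.0]

```text
clock: 11.95
eef_pos: [0.5225, 0.2125, 0.137]
tool_rot: [0.259, 0.885, 0.109, -0.371]
ft_force: [1.0, 0.0, 0.3]
grip_width: 0.0856
```

Run:
```python
from h import *
o,r=st()
p,d=cams.camera("wrist");cv2.imwrite("pics/w2.png",p);np.save("pics/w2d.npy",d)
p,d2=cams.camera("top");cv2.imwrite("pics/t2.png",p)
ci=cams.camera_info("wrist");K=ci["intrinsics"];m=ci["mount"]
v,u=np.mgrid[:400,:640];z=d
P=np.stack([(u-K[0,2])/K[0,0]*z,-(v-K[1,2])/K[1,1]*z,-z],-1)@m[:3,:3].T+m[:3,3]
P=P@r.T+o["eef_pos"]
np.save("pics/w2P.npy",P)
for uu,vv in [(320,200),(320,150),(320,100),(320,250),(320,50)]: print(uu,vv,P[vv,uu].round(3))
```

```text
t 11.95 q [0.121 0.956 0.727 2.008 0.472 0.524] p [0.5225 0.2125 0.137 ] F [1.  0.  0.3] w 0.0856
[[-0.591  0.539 -0.601]
 [ 0.377  0.843  0.385]
 [ 0.714  0.001 -0.7  ]]
320 200 [0.467 0.249 0.067]
320 150 [0.375 0.309 0.004]
320 100 [ 0.29   0.363 -0.   ]
320 250 [0.511 0.221 0.068]
320 50 [ 0.188  0.429 -0.   ]
```

View pics/w2.png

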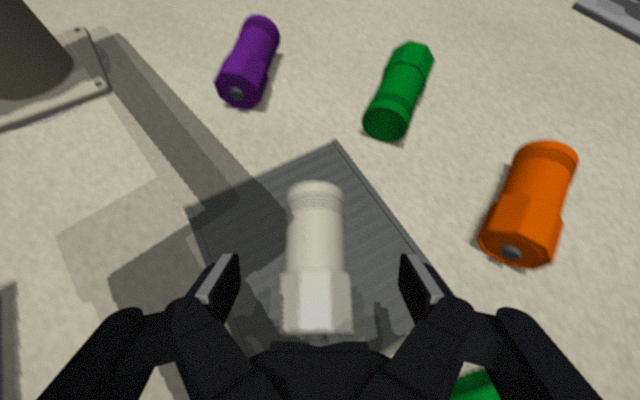

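Run:
```python
from h import *
P=np.load("pics/w2P.npy")
m=np.zeros((400,640),bool);m[175:345,270:362]=True
m&=(P[...,2]>.02)&(P[...,2]<.09)&(P[...,0]>.42)&(P[...,0]<.6)
q=P[m][:,:2];print(m.sum(),cv2.minAreaRect((q*1000).astype(np.float32)))
a=np.radians(147.4);d=np.array([np.cos(a),np.sin(a)]);n=np.array([-d[1],d[0]])
s=q@d;l=q@n
for lo in np.arange(s.min(),s.max(),.015):
    k=(s>=lo)&(s<lo+.015)
    if k.sum()>20: print((lo).round(3),k.sum(),np.percentile(l[k],[1,50,99]).round(4),P[m][k][:,2].max().round(3))
print(s.min(),s.max())
o=monitor.get_obs();print("tcp s,l",o["eef_pos"][:2]@d,o["eef_pos"][:2]@n)
g=np.array([.543,.194]);print("g",g@d,g@n)
```

```text
9621 ((506.31878662109375, 217.12965393066406), (64.03520202636719, 146.44528198242188), 57.7208366394043)
-0.383 1197 [-0.487  -0.4563 -0.4256] 0.073
-0.368 1387 [-0.487  -0.4565 -0.425 ] 0.072
-0.353 1273 [-0.4869 -0.4564 -0.4249] 0.072
-0.338 1072 [-0.4866 -0.4563 -0.4252] 0.072
-0.323 956 [-0.4843 -0.4561 -0.4277] 0.069
-0.308 869 [-0.4843 -0.456  -0.4273] 0.069
-0.293 807 [-0.4838 -0.4558 -0.4275] 0.069
-0.278 775 [-0.4849 -0.4558 -0.4261] 0.069
-0.263 796 [-0.4852 -0.4556 -0.4254] 0.07
-0.248 489 [-0.4854 -0.4556 -0.425 ] 0.07
-0.38280226148530383 -0.23643809670050278
tcp s,l -0.3259163706048107 -0.4607413970316391
g -0.3529301192835498 -0.45598830127811324
```

Run:
```python
from h import *
plan([[.526,.205,.06],[.526,.205,.021]],[],step=.03)
```

```text
5 [[-0.018, -0.001, 0.014, 0.0], [-0.018, -0.002, 0.015, 0.0], [-0.018, -0.001, 0.014, 0.0], [-0.014, -0.0, 0.014, 0.0], [-0.014, -0.0, 0.014, 0.0]]
end [0.526 0.205 0.021]
[[-0.585  0.538 -0.607]
 [ 0.377  0.843  0.384]
 [ 0.718 -0.004 -0.696]]
```

Emit:
send_rows:
  moves:
    - [-0.018,-0.001,0.014,0]
    - [-0.018,-0.002,0.015,0]
    - [-0.018,-0.001,0.014,0]
    - [-0.014,0,0.014,0]
    - [-0.014,0,0.014,0]
    - [0,0,0,0]

```text
clock: 12.65
eef_pos: [0.5222, 0.2053, 0.0273]
tool_rot: [0.259, 0.884, 0.107, -0.374]
ft_force: [-0.7, -0.9, -0.4]
grip_width: 0.0851
```

Run:
```python
from h import *
st()
p,d=cams.camera("wrist");cv2.imwrite("pics/w3.png",p)
```

```text
t 12.65 q [0.112 1.048 0.622 1.822 0.465 0.515] p [0.5222 0.2053 0.0273] F [-0.7 -0.9 -0.4] w 0.0851
[[-0.587  0.537 -0.606]
 [ 0.377  0.843  0.383]
 [ 0.717 -0.004 -0.697]]
```

View pics/w3.png

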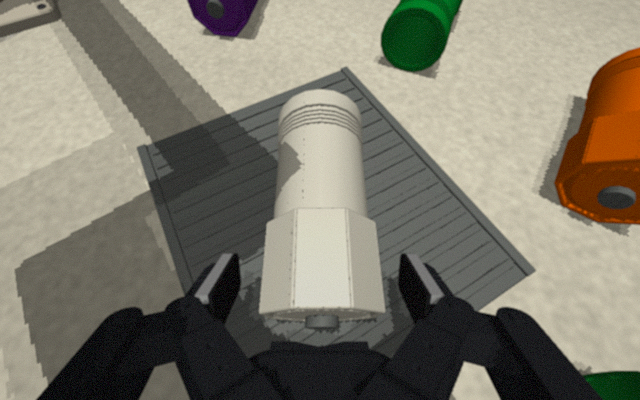

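Emit:
send_rows:
  moves:
    - [-0.007,0,0.002,0]
    - [0,0,0,0]

```text
clock: 12.9
eef_pos: [0.5276, 0.204, 0.0229]
tool_rot: [0.258, 0.885, 0.108, -0.371]
ft_force: [-0.2, -0.2, 0.8]
grip_width: 0.0857
```

Emit:
send_rows:
  claw: -1
  moves:
    - [0,0,0,0]
    - [0,0,0,0]
    - [0,0,0,0]
    - [0,0,0,0]
    - [0,0,0,0]
    - [0,0,0,0]

```text
clock: 13.5
eef_pos: [0.5273, 0.2041, 0.0231]
tool_rot: [0.258, 0.885, 0.108, -0.372]
ft_force: [2.0, -2.2, 5.5]
grip_width: 0.0624
```

Run:
```python
from h import *
st()
p,d=cams.camera("wrist");cv2.imwrite("pics/w4.png",p)
```

```text
t 13.5 q [0.11  1.059 0.639 1.823 0.463 0.513] p [0.5273 0.2041 0.0231] F [ 2.  -2.2  5.5] w 0.0624
[[-0.59   0.537 -0.602]
 [ 0.376  0.843  0.383]
 [ 0.714 -0.    -0.7  ]]
```

View pics/w4.png

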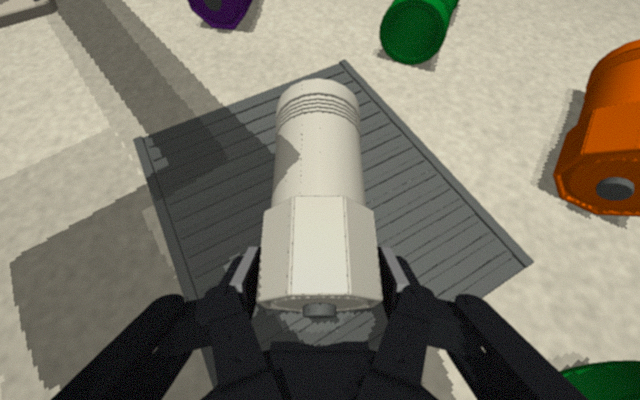

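Run:
```python
from h import *
o=monitor.get_obs();r=R.from_quat(o["tool_rot"]);p=o["eef_pos"]
W=[[.51,.20,.08],[.45,.14,.19],[.40,.02,.21],[.41,-.16,.21]]
t=[0]*5+[-1]*30
qm=check(W+[[.415,-.17,.21]]*30,p,r,t,step=.04)
pp,rr=plan(W,t,step=.045)
for zz in (.21,.17,.13,.10):
  q,c=IK(np.array([.415,-.17,zz]),rr.as_matrix(),qm[-1,:6]);print(zz,q.round(3),c)
  q,c=IK(np.array([.45,-.17,zz]),rr.as_matrix(),qm[-1,:6]);print(zz,q.round(3),c)
# bowl axis in tool now:
a=np.radians(147.6);ax=r.inv().apply([np.cos(a),np.sin(a),0]);print("axis in tool",ax,"world after",rr.apply(ax))
```

```text
min [-0.45  0.66  0.33  1.85  0.08 -2.92] max [0.11 1.01 0.62 2.15 0.46 0.51] cost 17.85 vfrac [0.2  0.21 0.21 0.11 0.13 0.45]
35 [[0.025, -0.006, -0.015, 0.0], [0.024, -0.007, -0.016, 0.0], [0.023, -0.021, -0.016, 0.0], [0.023, -0.02, -0.016, 0.0], [0.023, -0.021, -0.016, 0.0], [0.023, -0.021, -0.016, -1.0], [0.004, -0.042, -0.01, -1.0], [0.008, -0.042, -0.01, -1.0], [0.012, -0.041, -0.01, -1.0], [-0.002, -0.033, -0.015, -1.0], [0.001, -0.033, -0.015, -1.0], [0.004, -0.032, -0.015, -1.0], [0.008, -0.032, -0.015, -1.0], [0.01, -0.031, -0.015, -1.0], [0, 0, 0, -1.0], [0, 0, 0, -1.0], [0, 0, 0, -1.0], [0, 0, 0, -1.0], [0, 0, 0, -1.0], [0, 0, 0, -1.0], [0, 0, 0, -1.0], [0, 0, 0, -1.0], [0, 0, 0, -1.0], [0, 0, 0, -1.0], [0, 0, 0, -1.0], [0, 0, 0, -1.0], [0, 0, 0, -1.0], [0, 0, 0, -1.0], [0, 0, 0, -1.0], [0, 0, 0, -1.0], [0, 0, 0, -1.0], [0, 0, 0, -1.0], [0, 0, 0, -1.0], [0, 0, 0, -1.0], [0, 0, 0, -1.0]]
end [ 0.41 -0.16  0.21]
[[-0.788 -0.129 -0.602]
 [-0.427  0.819  0.383]
 [ 0.444  0.559 -0.7  ]]
0.21 [-0.45   0.812  0.614  2.15   0.084 -0.816] 1.7847161335370245e-05
0.21 [-0.429  0.841  0.683  2.15   0.102 -0.797] 0.00022271575957785416
0.17 [-0.45   0.852  0.584  2.094  0.083 -0.817] 1.1271992719272153e-18
0.17 [-0.428  0.916  0.717  2.15   0.099 -0.801] 1.0351625330797421e-05
0.13 [-0.45   0.88   0.533  2.016  0.083 -0.817] 1.3722072958388526e-14
0.13 [-0.428  0.956  0.688  2.094  0.099 -0.802] 3.8672797628050377e-16
0.1 [-0.45   0.904  0.502  1.96   0.083 -0.817] 6.701281521865566e-16
0.1 [-0.428  0.977  0.654  2.038  0.099 -0.802] 8.833875887888404e-21
axis in tool [ 0.70016985 -0.00166353  0.71397438] world after [-0.98145978 -0.02645641 -0.18983349]
```

Run:
```python
from h import *
o=monitor.get_obs();r=R.from_quat(o["tool_rot"]);p=o["eef_pos"]
W=[[.51,.20,.08],[.45,.14,.18],[.40,.02,.19],[.395,-.15,.19]]
t=[0]*4+[-1]*16
qm=check(W,p,r,t,step=.045)
pp,rr=plan(W,t,step=.045)
```

```text
min [-0.44  0.67  0.3   1.85  0.09 -0.71] max [0.11 1.01 0.62 2.08 0.46 0.51] cost 0.0 vfrac [0.25 0.27 0.21 0.11 0.15 0.49]
20 [[0.025, -0.006, -0.015, 0.0], [0.024, -0.007, -0.016, 0.0], [0.028, -0.028, -0.019, 0.0], [0.028, -0.027, -0.019, 0.0], [0.028, -0.028, -0.019, -1.0], [0.002, -0.043, -0.008, -1.0], [0.005, -0.042, -0.007, -1.0], [0.01, -0.041, -0.008, -1.0], [0.0, -0.04, -0.015, -1.0], [0.004, -0.039, -0.016, -1.0], [0.009, -0.039, -0.015, -1.0], [0.012, -0.038, -0.016, -1.0], [0, 0, 0, -1.0], [0, 0, 0, -1.0], [0, 0, 0, -1.0], [0, 0, 0, -1.0], [0, 0, 0, -1.0], [0, 0, 0, -1.0], [0, 0, 0, -1.0], [0, 0, 0, -1.0]]
end [ 0.395 -0.15   0.19 ]
[[-0.797 -0.049 -0.602]
 [-0.343  0.858  0.383]
 [ 0.498  0.512 -0.7  ]]
```

Emit:
send_rows:
  moves:
    - [0.025,-0.006,-0.015,0]
    - [0.024,-0.007,-0.016,0]
    - [0.028,-0.028,-0.019,0]
    - [0.028,-0.027,-0.019,0]
    - [0.028,-0.028,-0.019,-1]
    - [0.002,-0.043,-0.008,-1]
    - [0.005,-0.042,-0.007,-1]
    - [0.01,-0.041,-0.008,-1]
    - [0,-0.04,-0.015,-1]
    - [0.004,-0.039,-0.016,-1]
    - [0.009,-0.039,-0.015,-1]
    - [0.012,-0.038,-0.016,-1]
    - [0,0,0,-1]
    - [0,0,0,-1]
    - [0,0,0,-1]
    - [0,0,0,-1]

```text
clock: 15.15
eef_pos: [0.3951, -0.1505, 0.1878]
tool_rot: [-0.289, 0.876, 0.3, -0.246]
ft_force: [-0.8, 0.7, -4.0]
grip_width: 0.0625
```

Run:
```python
from h import *
o,r=st()
ax=np.array([.7,-.0017,.714]);w=r@ax;print("axis",w.round(3))
p,d=cams.camera("side");cv2.imwrite("pics/s5.png",p)
```

```text
t 15.15 q [-0.435  0.78   0.489  2.071  0.093 -1.111] p [ 0.3951 -0.1505  0.1878] F [-0.8  0.7 -4. ] w 0.0625
[[-0.713 -0.358 -0.603]
 [-0.652  0.654  0.383]
 [ 0.257  0.666 -0.7  ]]
axis [-0.929 -0.184 -0.321]
```

View pics/s5.png

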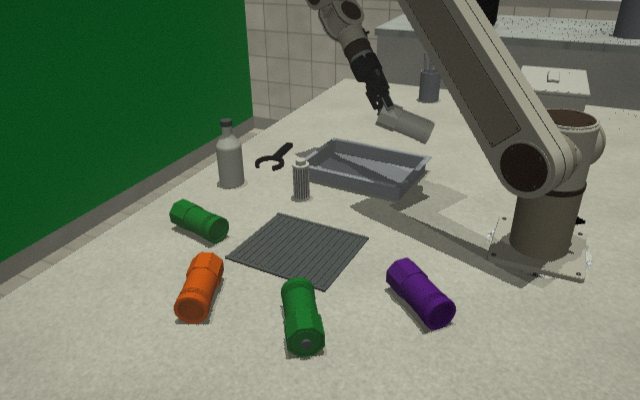

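Run:
```python
from h import *
o=monitor.get_obs();r=R.from_quat(o["tool_rot"]);p=o["eef_pos"]
ax=np.array([.7,-.0017,.714])
for k in (1.8,1.85,1.9,1.95,2.0):
    rr=r*R.from_rotvec([0,0,-k]);w=rr.apply(ax);q,c=IK(np.array([.415,-.17,.15]),rr.as_matrix(),np.r_[o["joint_pos"][:5],-3]);print(k,np.degrees(np.arccos(-w[2])).round(1),q.round(3),c)
check([[.415,-.17,.18]],p,r,[-1]*1)
```

```text
1.8 5.6 [-0.449  0.866  0.558  2.055  0.083 -2.923] 1.1458545193028755e-22
1.85 3.7 [-0.449  0.866  0.558  2.055  0.083 -2.973] 1.2631315899486605e-22
1.9 2.0 [-0.449  0.866  0.558  2.055  0.083 -3.023] 1.3937582442332935e-22
1.95 1.5 [-0.449  0.866  0.558  2.055  0.083 -3.073] 4.328949035533104e-22
2.0 3.0 [-0.449  0.866  0.558  2.055  0.083 -3.123] 2.1736963467099495e-12
min [-0.45  0.85  0.6   2.12  0.08 -1.22] max [-0.45  0.85  0.6   2.12  0.08 -1.22] cost 0.0 vfrac [0.05 0.24 0.35 0.14 0.03 0.35]
```

Emit:
send_rows:
  moves:
    - [0,0,0,-1]
    - [0,0,0,-1]
    - [0,0,0,-1]
    - [0,0,0,-1]
    - [0,0,0,-1]
    - [0,0,0,-1]
    - [0,0,0,-1]
    - [0,0,0,-1]
    - [0,0,0,-1]
    - [0,0,0,-1]
    - [0,0,0,-1]
    - [0,0,0,-1]
    - [0,0,0,-1]
    - [0,0,0,-1]
    - [0,0,0,-1]
    - [0,0,0,-1]
    - [0,0,0,-1]
    - [0,0,0,-1]
    - [0,0,0,-0.8]

```text
clock: 17.1
eef_pos: [0.395, -0.1502, 0.1882]
tool_rot: [0.877, -0.284, -0.375, -0.096]
ft_force: [-0.4, -0.7, -4.2]
grip_width: 0.0625
```

Run:
```python
from h import *
o,r=st()
ax=np.array([.7,-.0017,.714]);w=r@ax;print("axis",w.round(3))
g=o["eef_pos"]-.024*r[:,2];print("mouth est",(g+.115*w).round(3))
plan([[.42,-.17,.15]],[],step=.05)
p,d=cams.camera("side");cv2.imwrite("pics/s6.png",cv2.resize(p[60:260,220:520],None,fx=2.5,fy=2.5))
```

```text
t 17.1 q [-0.435  0.78   0.488  2.071  0.093 -2.989] p [ 0.395  -0.1502  0.1882] F [-0.4 -0.7 -4.2] w 0.0625
[[ 0.557 -0.571 -0.604]
 [-0.426 -0.82   0.382]
 [-0.713  0.044 -0.7  ]]
axis [-0.04  -0.024 -0.999]
mouth est [ 0.405 -0.162  0.09 ]
1 [[0.05, 0.0, 0.004, 0.0]]
end [ 0.42 -0.17  0.15]
[[ 0.557 -0.571 -0.604]
 [-0.426 -0.82   0.382]
 [-0.713  0.044 -0.7  ]]
```

View pics/s6.png

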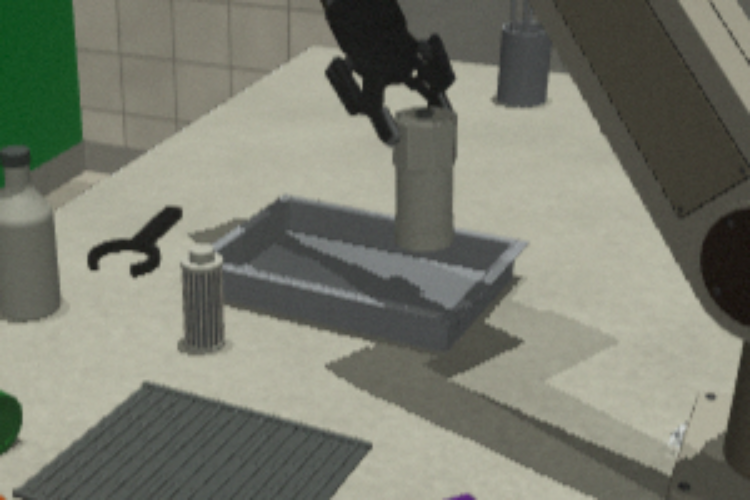

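Run:
```python
from h import *
plan([[.42,-.17,.15],[.42,-.17,.125]],[],step=.035)
```

```text
3 [[0.025, 0.0, 0.002, 0.0], [0.025, 0.0, 0.002, 0.0], [0.018, -0.001, 0.018, 0.0]]
end [ 0.42  -0.17   0.124]
[[ 0.558 -0.57  -0.603]
 [-0.424 -0.821  0.382]
 [-0.713  0.043 -0.7  ]]
```

Emit:
send_rows:
  moves:
    - [0.025,0,0.002,0]
    - [0.025,0,0.002,0]
    - [0.018,-0.001,0.018,0]
    - [0,0,0,0]

```text
clock: 17.55
eef_pos: [0.4187, -0.1696, 0.1215]
tool_rot: [0.875, -0.286, -0.378, -0.096]
ft_force: [-0.1, 0.6, -4.7]
grip_width: 0.0626
```

Emit:
send_rows:
  moves:
    - [0.019,-0.001,0.019,0]

```text
clock: 17.65
eef_pos: [0.42, -0.1703, 0.1011]
tool_rot: [0.877, -0.286, -0.375, -0.096]
ft_force: [8.5, -15.5, 48.1]
grip_width: 0.0628
```

Run:
```python
from h import *
o,r=st()
ax=np.array([.7,-.0017,.714]);w=r@ax;print("axis",w.round(3))
g=o["eef_pos"]-.024*r[:,2];print("mouth est",(g+.115*w).round(3))
```

```text
t 17.65 q [-0.446  0.912  0.519  1.969  0.085 -2.993] p [ 0.42   -0.1703  0.1011] F [  8.5 -15.5  48.1] w 0.0628
[[ 0.556 -0.573 -0.602]
 [-0.43  -0.818  0.382]
 [-0.712  0.047 -0.701]]
axis [-0.04  -0.027 -0.999]
mouth est [ 0.43  -0.183  0.003]
```

Emit:
send_rows:
  moves:
    - [-0.018,0.001,-0.018,0]
    - [0,0,0,0]
    - [0.018,-0.001,0.018,0]
    - [-0.018,0.001,-0.018,0]
    - [0,0,0,0]
    - [0.018,-0.001,0.018,0]
    - [-0.018,0.001,-0.018,0]
    - [0,0,0,0]
    - [0.018,-0.001,0.018,0]
    - [-0.018,0.001,-0.018,0]
    - [0,0,0,0]
    - [0,0,0,0]

```text
clock: 18.85
eef_pos: [0.4204, -0.1705, 0.1242]
tool_rot: [0.877, -0.285, -0.374, -0.096]
ft_force: [-0.6, 0.0, -2.5]
grip_width: 0.0624
```

Run:
```python
from h import *
o,r=st()
ax=np.array([.7,-.0017,.714]);w=r@ax;print("axis",w.round(3))
g=o["eef_pos"]-.024*r[:,2];print("mouth est",(g+.115*w).round(3))
F=[]
p,d=cams.camera("side");cv2.imwrite("pics/s7.png",cv2.resize(p[60:220,300:460],None,fx=3.7,fy=3.7))
print(monitor.get_obs()["ft_force"])
```

```text
t 18.85 q [-0.446  0.893  0.544  2.011  0.085 -2.994] p [ 0.4204 -0.1705  0.1242] F [-0.6  0.  -2.5] w 0.0624
[[ 0.558 -0.572 -0.601]
 [-0.429 -0.819  0.382]
 [-0.711  0.045 -0.702]]
axis [-0.038 -0.026 -0.999]
mouth est [ 0.43  -0.183  0.026]
[-0.2228672  -0.0140162  -2.59393679]
```

View pics/s7.png

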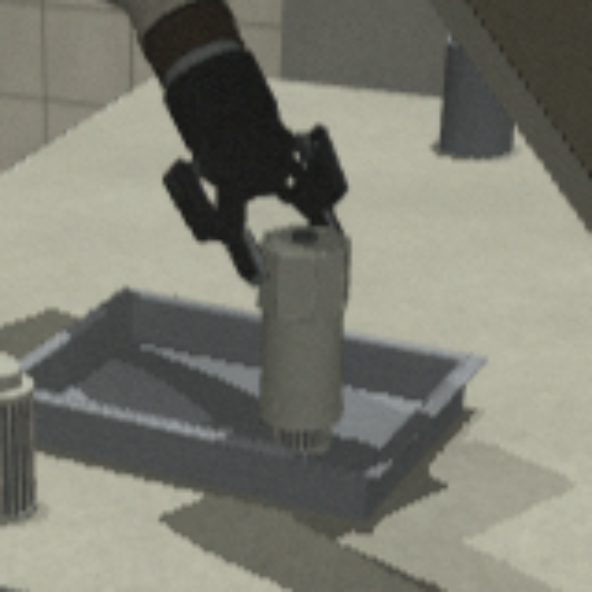

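Run:
```python
from h import *
o=monitor.get_obs();r=R.from_quat(o["tool_rot"]);p=o["eef_pos"];q0=o["joint_pos"]
for x,y in [(.42,-.17),(.41,-.165),(.40,-.16),(.38,-.15),(.36,-.14),(.34,-.13),(.42,-.12),(.42,-.08)]:
    print(x,y,[(z,IK(np.array([x,y,z]),r.as_matrix(),q0)[0][3].round(3),(IK(np.array([x,y,z]),r.as_matrix(),q0)[1]*1e6).round(1)) for z in (.19,.2,.21,.22,.23)])
```

```text
0.42 -0.17 [(0.19, np.float64(2.145), np.float64(0.0)), (0.2, np.float64(2.15), np.float64(5.7)), (0.21, np.float64(2.15), np.float64(31.0)), (0.22, np.float64(2.15), np.float64(77.7)), (0.23, np.float64(2.15), np.float64(147.3))]
0.41 -0.165 [(0.19, np.float64(2.119), np.float64(0.0)), (0.2, np.float64(2.14), np.float64(0.0)), (0.21, np.float64(2.15), np.float64(3.0)), (0.22, np.float64(2.15), np.float64(25.3)), (0.23, np.float64(2.15), np.float64(70.8))]
0.4 -0.16 [(0.19, np.float64(2.094), np.float64(0.0)), (0.2, np.float64(2.115), np.float64(0.0)), (0.21, np.float64(2.136), np.float64(0.0)), (0.22, np.float64(2.15), np.float64(1.6)), (0.23, np.float64(2.15), np.float64(22.1))]
0.38 -0.15 [(0.19, np.float64(2.049), np.float64(0.0)), (0.2, np.float64(2.069), np.float64(0.0)), (0.21, np.float64(2.091), np.float64(0.0)), (0.22, np.float64(2.112), np.float64(0.0)), (0.23, np.float64(2.134), np.float64(0.0))]
0.36 -0.14 [(0.19, np.float64(2.007), np.float64(0.0)), (0.2, np.float64(2.028), np.float64(0.0)), (0.21, np.float64(2.049), np.float64(0.0)), (0.22, np.float64(2.071), np.float64(0.0)), (0.23, np.float64(2.092), np.float64(0.0))]
0.34 -0.13 [(0.19, np.float64(1.969), np.float64(0.0)), (0.2, np.float64(1.99), np.float64(0.0)), (0.21, np.float64(2.012), np.float64(0.0)), (0.22, np.float64(2.033), np.float64(0.0)), (0.23, np.float64(2.055), np.float64(0.0))]
0.42 -0.12 [(0.19, np.float64(2.094), np.float64(0.0)), (0.2, np.float64(2.115), np.float64(0.0)), (0.21, np.float64(2.136), np.float64(0.0)), (0.22, np.float64(2.15), np.float64(1.5)), (0.23, np.float64(2.15), np.float64(21.4))]
0.42 -0.08 [(0.19, np.float64(2.059), np.float64(0.0)), (0.2, np.float64(2.08), np.float64(0.0)), (0.21, np.float64(2.101), np.float64(0.0)), (0.22, np.float64(2.123), np.float64(0.0)), (0.23, np.float64(2.144), np.float64(0.0))]
```

Run:
```python
from h import *
plan([[.388,-.16,.122]],[],step=.012)
plan([[.388,-.16,.18]],[],step=.03,p=np.array([.388,-.16,.122]),r=R.from_quat(monitor.get_obs()["tool_rot"]))
```

```text
3 [[-0.007, 0.003, 0.008, 0.0], [-0.007, 0.004, 0.008, 0.0], [-0.007, 0.003, 0.009, 0.0]]
end [ 0.388 -0.16   0.122]
[[ 0.557 -0.572 -0.602]
 [-0.428 -0.819  0.382]
 [-0.712  0.045 -0.701]]
2 [[-0.021, 0.001, -0.02, 0.0], [-0.02, 0.002, -0.021, 0.0]]
end [ 0.388 -0.161  0.18 ]
[[ 0.557 -0.572 -0.602]
 [-0.428 -0.819  0.382]
 [-0.712  0.045 -0.701]]
```

Emit:
send_rows:
  moves:
    - [-0.0035,0.0017,0.004,0]
    - [-0.0035,0.0017,0.004,0]
    - [-0.0035,0.0017,0.004,0]
    - [-0.0035,0.0017,0.004,0]
    - [-0.0035,0.0017,0.004,0]
    - [-0.0035,0.0017,0.004,0]
    - [0,0,0,0]
    - [-0.011,0.0007,-0.011,0]
    - [-0.011,0.0007,-0.011,0]
    - [-0.011,0.0007,-0.011,0]
    - [-0.011,0.0007,-0.011,0]
    - [-0.011,0.0007,-0.011,0]
    - [-0.011,0.0007,-0.011,0]
    - [-0.011,0.0007,-0.011,0]

```text
clock: 20.3
eef_pos: [0.3863, -0.1597, 0.2293]
tool_rot: [0.877, -0.285, -0.374, -0.096]
ft_force: [-9.2, 4.2, 12.0]
grip_width: 0.0626
```

Run:
```python
from h import *
o,r=st()
ax=np.array([.7,-.0017,.714]);w=r@ax;print("axis",w.round(3))
g=o["eef_pos"]-.024*r[:,2];print("mouth est",(g+.115*w).round(3))
p,d=cams.camera("side");cv2.imwrite("pics/s8.png",cv2.resize(p[60:220,300:460],None,fx=3.7,fy=3.7))
```

```text
t 20.3 q [-0.454  0.747  0.536  2.15   0.08  -3.   ] p [ 0.3863 -0.1597  0.2293] F [-9.2  4.2 12. ] w 0.0626
[[ 0.557 -0.572 -0.601]
 [-0.429 -0.819  0.382]
 [-0.711  0.045 -0.702]]
axis [-0.038 -0.026 -0.999]
mouth est [ 0.396 -0.172  0.131]
```

View pics/s8.png

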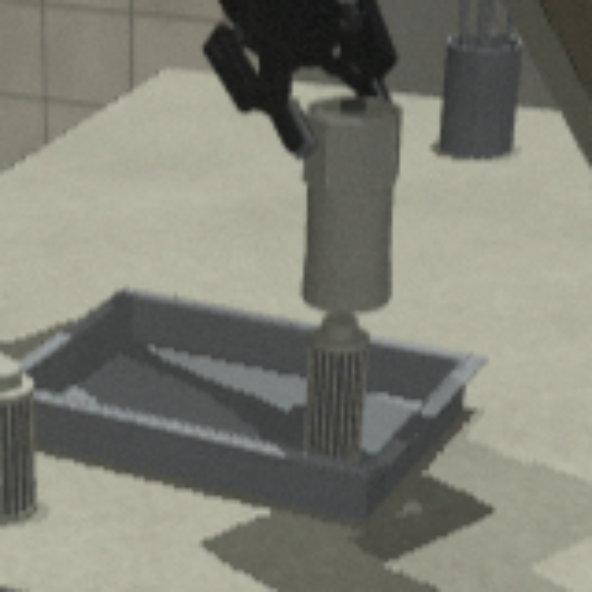

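Run:
```python
from h import *
o=monitor.get_obs();r=R.from_quat(o["tool_rot"]);p=o["eef_pos"]
W=[[.36,-.09,.232],[.37,.0,.215],[.43,.20,.19],[.447,.222,.135]]
t=[0]*6+[-.3,-.3]
check(W,p,r,t,step=.04)
pp,rr=plan(W,t,step=.04)
w=rr.apply([.7,-.0017,.714]);print(w, pp-.024*rr.as_matrix()[:,2]+.115*w)
```

```text
min [-0.41  0.6   0.24  1.82  0.11 -2.97] max [ 0.15  0.78  0.43  2.1   0.48 -2.59] cost 0.0 vfrac [0.21 0.22 0.35 0.16 0.13 0.15]
13 [[-0.023, -0.021, 0.021, 0.0], [-0.023, -0.021, 0.021, 0.0], [-0.007, -0.027, 0.013, 0.0], [-0.007, -0.026, 0.014, 0.0], [-0.007, -0.027, 0.013, 0.0], [-0.006, -0.033, 0.01, 0.0], [-0.006, -0.033, 0.009, -0.3], [-0.005, -0.034, 0.01, -0.3], [-0.004, -0.033, 0.01, 0.0], [-0.003, -0.034, 0.009, 0.0], [-0.004, -0.033, 0.01, 0.0], [0.02, -0.014, 0.018, 0.0], [0.02, -0.014, 0.019, 0.0]]
end [0.447 0.222 0.135]
[[ 0.594 -0.538 -0.598]
 [-0.381 -0.843  0.38 ]
 [-0.709  0.002 -0.706]]
[-0.01022139  0.00641988 -0.99982658] [0.45990283 0.21393256 0.03718703]
```

Emit:
send_rows:
  moves:
    - [-0.023,-0.021,0.021,0]
    - [-0.023,-0.021,0.021,0]
    - [-0.007,-0.027,0.013,0]
    - [-0.007,-0.026,0.014,0]
    - [-0.007,-0.027,0.013,0]
    - [-0.006,-0.033,0.01,0]
    - [-0.006,-0.033,0.009,-0.3]
    - [-0.005,-0.034,0.01,-0.3]
    - [-0.004,-0.033,0.01,0]
    - [-0.003,-0.034,0.009,0]
    - [-0.004,-0.033,0.01,0]
    - [0.02,-0.014,0.018,0]
    - [0.02,-0.014,0.019,0]
    - [0,0,0,0]

```text
clock: 21.75
eef_pos: [0.4434, 0.2235, 0.1302]
tool_rot: [0.885, -0.258, -0.374, -0.105]
ft_force: [-0.8, 0.1, -3.3]
grip_width: 0.0626
```

Run:
```python
from h import *
o,r=st()
ax=np.array([.7,-.0017,.714]);w=r@ax;print("axis",w.round(3))
g=o["eef_pos"]-.024*r[:,2];m=(g+.115*w);print("mouth est",m.round(3))
plan([o["eef_pos"]-[0,0,m[2]-.005]],[],step=.012,nd=4)
p,d=cams.camera("side");cv2.imwrite("pics/s9.png",p)
```

```text
t 21.75 q [ 0.155  0.788  0.371  1.813  0.487 -2.588] p [0.4434 0.2235 0.1302] F [-0.8  0.1 -3.3] w 0.0626
[[ 0.587 -0.535 -0.607]
 [-0.378 -0.845  0.379]
 [-0.716  0.008 -0.698]]
axis [-0.022  0.007 -1.   ]
mouth est [0.455 0.215 0.032]
3 [[0.0064, -0.0001, 0.0063, 0.0], [0.0065, -0.0, 0.0063, 0.0], [0.0064, -0.0001, 0.0062, 0.0]]
end [0.443 0.223 0.103]
[[ 0.587 -0.535 -0.607]
 [-0.378 -0.845  0.379]
 [-0.716  0.008 -0.698]]
```

View pics/s9.png

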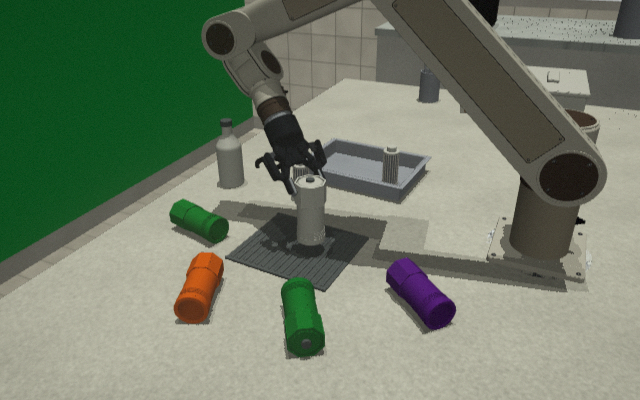

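Emit:
send_rows:
  moves:
    - [0.0035,0,0.0035,0]
    - [0.0035,0,0.0035,0]
    - [0.0035,0,0.0035,0]
    - [0.003,0,0.003,0]
    - [0.003,0,0.003,0]
    - [0.002,0,0.002,0]
    - [0,0,0,0]

```text
clock: 22.5
eef_pos: [0.4451, 0.2228, 0.1075]
tool_rot: [0.885, -0.259, -0.371, -0.107]
ft_force: [0.5, 0.2, -3.6]
grip_width: 0.0624
```

Run:
```python
from h import *
o,r=st()
ax=np.array([.7,-.0017,.714]);w=r@ax
g=o["eef_pos"]-.024*r[:,2];m=(g+.115*w);print("mouth est",m.round(4))
```

```text
t 22.5 q [ 0.153  0.805  0.346  1.764  0.488 -2.588] p [0.4451 0.2228 0.1075] F [ 0.5  0.2 -3.6] w 0.0624
[[ 0.59  -0.538 -0.602]
 [-0.379 -0.843  0.382]
 [-0.713  0.003 -0.701]]
mouth est [0.4577 0.2147 0.0094]
```

Still 3 mm up; step down until the force shows contact.

Emit:
send_rows:
  moves:
    - [0.002,0,0.002,0]
    - [0.001,0,0.001,0]
    - [0,0,0,0]

```text
clock: 22.8
eef_pos: [0.4452, 0.223, 0.1035]
tool_rot: [0.885, -0.259, -0.371, -0.107]
ft_force: [-0.1, -1.1, -2.6]
grip_width: 0.0628
```

Run:
```python
from h import *
o,r=st()
ax=np.array([.7,-.0017,.714]);w=r@ax
g=o["eef_pos"]-.024*r[:,2];m=(g+.115*w);print("mouth est",m.round(4))
```

```text
t 22.8 q [ 0.153  0.809  0.342  1.756  0.488 -2.588] p [0.4452 0.223  0.1035] F [-0.1 -1.1 -2.6] w 0.0628
[[ 0.591 -0.538 -0.602]
 [-0.379 -0.843  0.382]
 [-0.712  0.003 -0.702]]
mouth est [0.4579 0.2148 0.0054]
```

Emit:
send_rows:
  moves:
    - [0.001,0,0.001,0]
    - [0,0,0,0]
    - [0,0,0,0]

```text
clock: 23.1
eef_pos: [0.4453, 0.223, 0.1023]
tool_rot: [0.885, -0.259, -0.371, -0.107]
ft_force: [-0.7, -0.4, -3.0]
grip_width: 0.0628
```

Run:
```python
from h import *
o,r=st()
p,d=cams.camera("side");cv2.imwrite("pics/s10.png",cv2.resize(p[150:300,220:380],None,fx=3.7,fy=3.7))
print(monitor.get_obs()["ft_force"])
```

```text
t 23.1 q [ 0.153  0.81   0.341  1.754  0.488 -2.588] p [0.4453 0.223  0.1023] F [-0.7 -0.4 -3. ] w 0.0628
[[ 0.591 -0.538 -0.601]
 [-0.379 -0.843  0.382]
 [-0.712  0.002 -0.702]]
[-0.91743142 -0.90041289 -2.47483275]
```

View pics/s10.png

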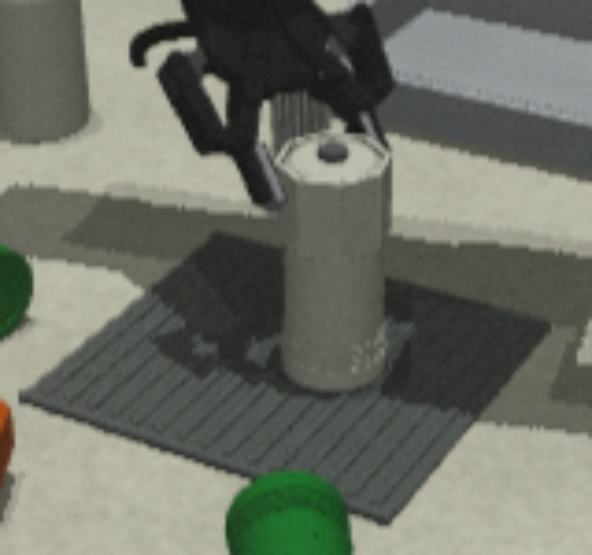

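Emit:
send_rows:
  moves:
    - [0.001,0,0.001,0]
    - [0.001,0,0.001,0]
    - [0,0,0,0]

```text
clock: 23.45
eef_pos: [0.4452, 0.2233, 0.1017]
tool_rot: [0.885, -0.259, -0.371, -0.108]
ft_force: [0.3, -0.5, 8.7]
grip_width: 0.0623
```

Emit:
send_rows:
  moves:
    - [0.001,0,0.001,0]
    - [0,0,0,0]

```text
clock: 23.65
eef_pos: [0.4452, 0.2234, 0.1017]
tool_rot: [0.885, -0.26, -0.371, -0.108]
ft_force: [0.8, -1.9, 14.0]
grip_width: 0.0627
```

Emit:
send_rows:
  claw: 1
  moves:
    - [0,0,0,0]
    - [0,0,0,0]
    - [0,0,0,0]
    - [0,0,0,0]
    - [0,0,0,0]
    - [0,0,0,0]

```text
clock: 24.25
eef_pos: [0.4451, 0.223, 0.0978]
tool_rot: [0.885, -0.259, -0.371, -0.107]
ft_force: [-0.0, 0.2, 0.0]
grip_width: 0.0855
```

Run:
```python
from h import *
o,r=st()
p,d=cams.camera("side");cv2.imwrite("pics/s11.png",cv2.resize(p[150:300,220:380],None,fx=3.7,fy=3.7))
p=o["eef_pos"];rr=R.from_matrix(r)
for W in ([p-.1*r[:,2]],[p-.06*r[:,2]],[p-.03*r[:,2],p-.03*r[:,2]+[0,0,.08]],[p+[0,0,.08]]):
    qm=check(W,p,rr,[],step=.03)
```

```text
t 24.25 q [ 0.153  0.814  0.337  1.746  0.488 -2.588] p [0.4451 0.223  0.0978] F [-0.   0.2  0. ] w 0.0855
[[ 0.59  -0.538 -0.602]
 [-0.379 -0.843  0.382]
 [-0.713  0.003 -0.702]]
min [ 0.09  0.83  0.41  1.82  0.45 -2.65] max [ 0.13  0.89  0.68  2.04  0.48 -2.6 ] cost 0.0 vfrac [0.07 0.09 0.31 0.24 0.04 0.05]
min [ 0.11  0.82  0.4   1.8   0.46 -2.63] max [ 0.14  0.85  0.53  1.92  0.48 -2.6 ] cost 0.0 vfrac [0.06 0.05 0.21 0.18 0.03 0.04]
min [ 0.13  0.78  0.38  1.79  0.47 -2.61] max [ 0.14  0.83  0.53  1.99  0.48 -2.6 ] cost 0.0 vfrac [0.04 0.08 0.15 0.18 0.02 0.03]
min [ 0.15  0.75  0.37  1.8   0.49 -2.59] max [ 0.15  0.79  0.43  1.91  0.49 -2.59] cost 0.0 vfrac [0.   0.09 0.11 0.17 0.   0.  ]
```

View pics/s11.png

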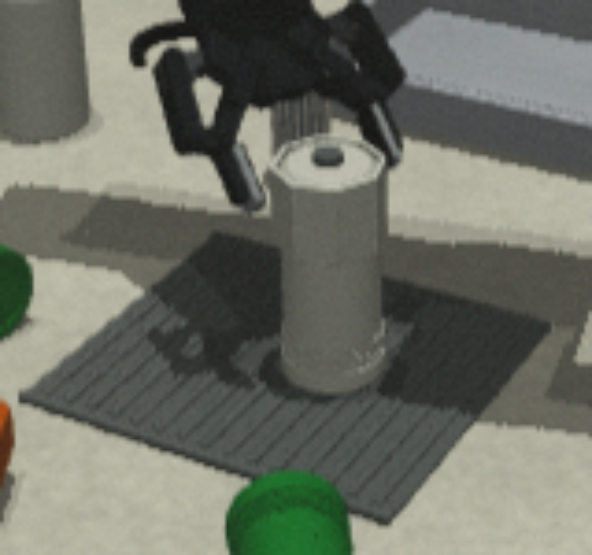

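Emit:
send_rows:
  moves:
    - [0,0,-0.015,0]
    - [0,0,-0.02,0]
    - [0,0,-0.02,0]
    - [0,0,-0.025,0]
    - [0,0,-0.02,0]
    - [0,0,0,0]
    - [0,0,0,0]

```text
clock: 25.0
eef_pos: [0.5055, 0.1848, 0.1677]
tool_rot: [0.885, -0.259, -0.371, -0.107]
ft_force: [0.2, -0.2, -0.5]
grip_width: 0.0854
```

Run:
```python
from h import *
o,r=st()
for n in ("side","top"):
    p,d=cams.camera(n);cv2.imwrite(f"pics/{n}12.png",p)
    P=cloud(n,d)
    if n=="top":
        for nm,(u0,u1,v0,v1),(a,b) in [("bowl",(225,310,160,250),(.13,.17)),("oldc",(378,468,140,262),(.06,.13)),("newc",(335,360,148,178),(.05,.14)),("bottle",(325,365,50,105),(.1,.21))]:
            m=np.zeros((400,640),bool);m[v0:v1,u0:u1]=True;m&=(P[...,2]>a)&(P[...,2]<b)&(d>0)
            if m.sum(): print(nm,m.sum(),P[m].min(0).round(3),P[m].max(0).round(3),np.median(P[m],0).round(3))
```

```text
t 25.0 q [ 0.086  0.89   0.673  2.032  0.447 -2.646] p [0.5055 0.1848 0.1677] F [ 0.2 -0.2 -0.5] w 0.0854
[[ 0.591 -0.538 -0.601]
 [-0.379 -0.843  0.382]
 [-0.712  0.002 -0.702]]
bowl 550 [0.429 0.185 0.133] [0.493 0.251 0.162] [0.461 0.218 0.146]
oldc 277 [ 0.381 -0.192  0.06 ] [ 0.424 -0.148  0.123] [ 0.402 -0.166  0.104]
bottle 152 [ 0.788 -0.029  0.104] [ 0.839 -0.004  0.195] [ 0.808 -0.017  0.135]
```

View pics/side12.png

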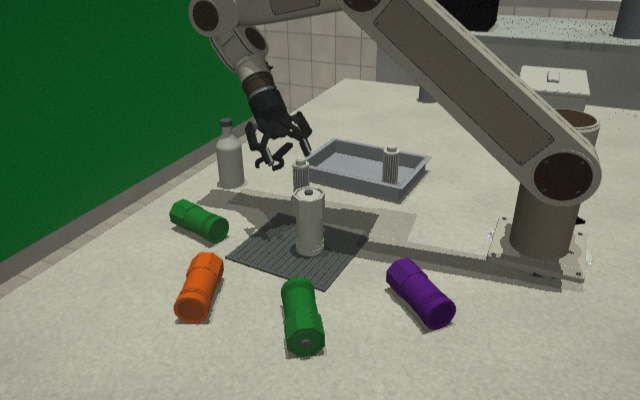

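View pics/top12.png

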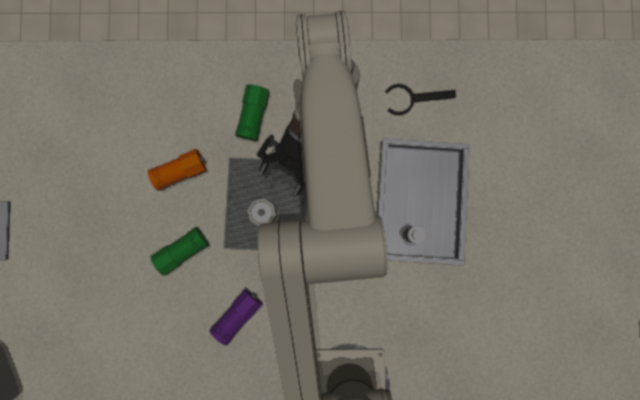

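```bash
python3 -c "
from workcell import order
print(order.job_done())"
```

```text
the job is handed in; nothing more can be done
None
```

I handed the job in after about 25 s of the 45 s allowed, and the last pictures show everything where it should be. `job_done` reports no verdict, so the result rests on my own checks.

**What I did:** The moves can only turn the tool about its own axis. To get the 45° finger tilt I pushed the arm against its reach limits, behind the base, until the tool leaned over. I then gripped the white bowl on its octagonal flats and turned it half a turn to bring it mouth-down. I knocked the rim four times on the tray floor. I then slid the bowl about 35 mm along just above the floor, with the freed cartridge inside, and lifted it off. After that I set the bowl mouth-down on the mat, let go and drew back.

**Last checks:**
- **Old cartridge:** it stands upright in the tray, about 90 mm and 30 mm from the tray's centre. The gripper was only ever on the bowl's grip section, well clear of it.
- **Bowl:** its closed end is at 146 mm, which is what a flat rim on the 6 mm mat gives. The mouth is about 27 mm from the mat's centre.
- **Gripper:** the fingers are open and clear of the bowl, and the wrist force is about zero.
- **Left in place:** the new cartridge, bottle and spanner look unmoved in the pictures. The spanner shows in the top view and the other two only in the side view, because the arm hides them from above. I did not measure their positions again.

**What did not match:** On the mat, contact came 2–3 mm lower than I had calculated, probably because the knocks pushed the bowl slightly back in the grip. I lowered it in small steps until the force showed contact.

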